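# Try a wooden handle grip on the kadai tang and sort it

### The arm

A 6-joint arm with a two-finger parallel gripper is mounted at the origin on the work surface. World frame = base frame: x ahead of the robot, y to its left, z up, the work surface at z = 0. Lengths are in mm, angles in degrees, forces in N, time in s.
With the tool pointing down it reaches from about 350 to 850 mm from the base axis. Payload 8.1 kg.
Tool frame: the origin (TCP) lies midway between the tips of the shut fingers; the grasp point (between the pads) lies hold_point_z behind it (hold_point_z is the distance from the TCP to the grasp point, in mm); z points along the fingers, x is the direction in which the jaws open and shut, and the axes are right-handed (so a half turn about z gives the same grasp; the last joint's range is limited). The gripper opens to 85 mm and grips with 20 to 120 N. Pads are 22 mm wide; open, the fingers measure 114 mm over their backs; the gripper's body (76 mm by 85 mm) begins 54 mm behind the grasp point. The pads swing forward as they close: fully open they stand 13 mm farther back than shut.
Start: joints at [-81.956, 7.471, 85.268, -0, 87.261, -4.893], TCP at [134.352, -584.769, 231.292] pointing down, gripper open.
Joint ranges: [-169.43, 169.43], [-51.17, 129.36], [1.28, 143.12], [-76.62, 256.62], [0, 156.53], [-152.29, 152.29]. Speed limits (degrees/s): [136.94, 136.94, 159.86, 180, 180, 180].

### API

Orientations are given as [roll, pitch, yaw] about the fixed x, y, z axes, in that order (R = Rz(yaw) Ry(pitch) Rx(roll)).
In Python, from bench import * gives the robot as it stands.
- The arm moves only by the shell command python3 -m pendant 'ROWS' [OPENING] [FORCE]. ROWS is JSON, a list that holds one entry, the list of rows, each a list of 4 numbers: the shift along the tool's x, y, z normalised to -1 to 1, where 1 is 0.02 m, then the turn about the tool's z normalised to -1 to 1, where 1 is 0.08 rad. A call has exactly 10 rows; each row shifts and turns the pose as measured when the row begins, along the tool's axes as they then stand; what a row does not reach is not made up. A row lasts 1/12 s, in which the tool goes at most 41.7 mm and 7.16 degrees, less where a joint would pass 70% of its speed; a pose out of reach is approached as far as the arm can. A call with a number of a shift or a turn outside -1 to 1 is refused whole. A call with a gripper value outside its range is refused whole. OPENING is the gripper's target within -1 to 1 (fully open at 1, half-way at 0, shut at -1), set as the call begins (- or left out, the last holds). The fingers move at their own pace and stop on an object; FORCE is the grip in N (left out, the last holds). Time passes only in rows, so rows that do not move let the fingers close, or fill a call up. It gives the time, the measured TCP pose, the force and the opening at its end, in the units of the state.
- sense(): the state, without advancing time (a new reading comes with each control period).
- snapshot(name): name is "scene" or "side" or "wrist"; returns the picture (480x640x3 uint8, red, green, blue); there is no depth.
- calibration(name): a dict with "mtx" (3x3 intrinsics, pixels), "world_to_cam" (4x4, takes a point from world to camera coordinates); the wrist camera has in their place "hand_eye" (4x4, takes a point from camera to tool coordinates, whose origin is the TCP and whose axes are the tool frame's). Camera axes: x right, y down, z forward; pixel columns grow to the right and rows downward; lengths in mm; the calibration is good to about 2 mm. A picture is of the moment at which its call begins: read the wrist's pose just before it. calibration takes no time and is no camera call.
- hand_in(): hands the job in, once; it reports no verdict.
The state is a dict: "time": time; "joint_pos": joint angles; "qd": joint speeds; "joint_efforts": joint torques, N m; "tool_pos": TCP position; "tcp_rot": TCP orientation; "ft_force": force on the tool from outside, world axes, zero at the start; "wrist_torque": the same for the moment, N m; "finger_gap": finger opening in mm.
Only numpy, scipy, OpenCV 4.12 (cv2) and the standard library are available. Lean on these libraries where they do the work, as an engineer would, in place of code of your own. Each camera call takes 0.05 s, during which the arm holds its last target.

### The job

First stand the steel glass that blocks the kadai tang upright on the round coaster. Then try the wooden grip from the cork mat on the tang: slide it on, mouth first, as far as it will go without forcing it. If it goes fully home against the plate, take it off and lay it in the steel thali; if it stops short, take it off and lay it in the orange sieve, and leave the spare grip and everything else standing where it is.

Things in the scene. Friction and masses are not known exactly. Their poses are not given: they have to be found in the camera images.
- grip_a: A wooden grip: square bar 40 x 40 x 105 mm, 120 g, standing. Origin: centre of the closed end; z along the bar to the mouth (up at first), x, y square to its flats. Round 25 mm bore, either 80 or 42 mm deep: the two look alike, it is not known which is which. One stands on the cork mat (try that one), one on the spares board (leave it)
- grip_b: Another wooden grip: square bar 40 x 40 x 105 mm, 120 g, standing. Origin: centre of the closed end; z along the bar to the mouth (up at first), x, y square to its flats. Round 25 mm bore, either 80 or 42 mm deep: the two look alike, it is not known which is which. One stands on the cork mat (try that one), one on the spares board (leave it)
- tang_board: fixed peg-board panel 220 mm wide, 240 high, 16 thick; on its front a round aluminium kadai-handle plate (60 mm across, 4 thick) with a level round tang (gauge pin), 20 mm across, 70 mm long, axis 100 mm above the table. Origin: foot of the front face below the tang; z up, the tang points to local -x, away from the panel. Its wooden foot lies behind
- tang_root (a point): centre of the plate's front face, where the tang begins; a grip is fully home when its mouth rests here. Axes as the board's (tang points to -x)
- tang_tip (a point): centre of the tang's free end, 70 mm from the root; the last 8 mm taper to 12 mm in diameter
- glass: open steel glass 110 mm tall, 60 mm across at the rim, 3 mm wall, a little narrower at the foot, standing just in front of the tang's free end. Origin: centre of its underside, z up. About 120 g
- coaster: fixed round cork coaster, 90 mm across, 4 mm thick. Origin: centre of its underside, on the table
- cork_mat: fixed cork mat 160 x 140 mm, 4 mm thick; the grip to be tried stands on it. Origin: centre of its underside, on the table
- spares_board: fixed dark wooden board 100 x 100 mm, 4 mm thick; the spare grip stands on it. Origin: centre of its underside
- thali: fixed round steel plate with a low rim: 170 mm across, rim 18 mm high, floor 3 mm above the table. Origin: centre of its underside
- sieve: fixed round orange plastic sieve: 170 mm across at the rim (152 mm at the foot), rim 30 mm high, floor 3 mm above the table, small tab towards -y. Origin: centre of its underside
- glass2: bystander: steel glass 110 mm tall, 60 mm across
- salt_pot: bystander: white ceramic salt pot with cork stopper, 68 mm across, 94 mm tall
- grip_a_mouth (a point): centre of that grip's mouth, 105 mm from its closed end; axes as the grip's
- grip_b_mouth (a point): centre of that grip's mouth, 105 mm from its closed end; axes as the grip's
- grip_a_mid (a point): centre of that grip, halfway along it; axes as the grip's
- grip_b_mid (a point): centre of that grip, halfway along it; axes as the grip's

How it is judged (in metres and radians):
On the way, in this order (a step that is already met when the one before it is completed fails the run):
1. the blocking steel glass stands upright on the coaster, let go (horizontal distance between glass and coaster below 0.035 m and angle between glass's own z axis and vertical below 0.1 rad and height (world z) of glass below 0.01 m and linear speed of glass below 0.02 m/s and contact force between glass and the fingers below 0.1 N), for 0.2 s.
2. the grip from the mat has been slid on the tang as far as it goes (mouth within 5 mm of the plate, or pressed against its stop, mouth within 34 mm of the plate, with over 2 N) ((((x of grip_a_mouth in the frame of tang_root above -0.005 m or (x of grip_a_mouth in the frame of tang_root above -0.034 m and contact force between grip_a and tang_board above 2 N)) and angle between the z axis of grip_a and the x axis of tang_board, either way round below 0.15 rad and y of grip_a_mouth in the frame of tang_root between -0.007 and 0.007 m and z of grip_a_mouth in the frame of tang_root between -0.007 and 0.007 m) or ((x of grip_b_mouth in the frame of tang_root above -0.005 m or (x of grip_b_mouth in the frame of tang_root above -0.034 m and contact force between grip_b and tang_board above 2 N)) and angle between the z axis of grip_b and the x axis of tang_board, either way round below 0.15 rad and y of grip_b_mouth in the frame of tang_root between -0.007 and 0.007 m and z of grip_b_mouth in the frame of tang_root between -0.007 and 0.007 m))).
At the end, for the whole second after the job is handed in: Glass upright within 35 mm of the coaster's centre; tried grip at rest in the thali if it went fully home, in the sieve if it stopped short (its middle within 70 mm of the dish's centre, below 80 mm); spare grip still standing within 40 mm of the spares board's centre (horizontal distance between glass and coaster below 0.035 m and angle between glass's own z axis and vertical below 0.1 rad and height (world z) of glass below 0.01 m and linear speed of glass below 0.02 m/s and ((horizontal distance between grip_a_mid and thali below 0.07 m and height (world z) of grip_a_mid below 0.08 m and linear speed of grip_a below 0.02 m/s and horizontal distance between grip_b and spares_board below 0.04 m and angle between grip_b's own z axis and vertical below 0.1 rad) or (horizontal distance between grip_b_mid and sieve below 0.07 m and height (world z) of grip_b_mid below 0.08 m and linear speed of grip_b below 0.02 m/s and horizontal distance between grip_a and spares_board below 0.04 m and angle between grip_a's own z axis and vertical below 0.1 rad))); the robot touches nothing.
It fails at once if the other steel glass is moved more than 30 mm or tipped (distance of glass2 from where it was at the start of the episode above 0.03 m or angle between glass2's own z axis and vertical above 0.4 rad).
It fails at once if the salt pot is moved more than 30 mm or tipped (distance of salt_pot from where it was at the start of the episode above 0.03 m or angle between salt_pot's own z axis and vertical above 0.4 rad).
It fails at once if the grip is forced on the tang (over 60 N) (contact force between any of grip_a, grip_b and tang_board above 60 N).
It also fails if it takes over 70 s, if anything falls off the work surface, if the arm or the gripper's body presses on something with over 40 N, if the wrist force passes 120 N, or if a joint passes its speed limit or range.

## Working session

There is one attempt and no reset: what is moved stays moved. The work goes in short steps, Python scripts to look and compute and a shell command to move; the robot and the scene stay as the last step left them, time stands still between calls to the robot, and variables do not carry over. Pictures are saved under pics/ and viewed, and the job is handed in when it is done.

```bash
mkdir -p pics; ls; python3 - <<'E'
from bench import *
import cv2
print(sense())
for n in ["scene","side","wrist"]:
    im=snapshot(n); cv2.imwrite(f"pics/{n}0.png",im[:,:,::-1])
    print(n,calibration(n))
E
```

```text
pics
{'time': 0.0, 'joint_pos': array([-8.19533479e+01,  7.51579538e+00,  8.53305425e+01, -1.32575586e-03,
        8.72637706e+01, -4.89190506e+00]), 'qd': array([-0.01745862,  0.15805919, -0.08188118,  0.05752284,  0.00557378,
       -0.03368175]), 'joint_efforts': array([-8.72239943e-04, -5.69395030e+01, -5.00553632e+01, -3.89288271e-04,
        1.46381758e-02, -7.04945307e-06]), 'tool_pos': array([ 134.28819105, -584.18951983,  230.22519139]), 'tcp_rot': array([-1.79991930e+02,  1.09820296e-01, -7.70613705e+01]), 'ft_force': array([ 0.00589766,  0.67840187, -0.21963369]), 'wrist_torque': array([-0.0163771 , -0.01521782,  0.01066193]), 'finger_gap': 85.33530954229758}
scene {'mtx': array([[450.04029153,   0.        , 318.61097506],
       [  0.        , 450.04029153, 237.092697  ],
       [  0.        ,   0.        ,   1.        ]]), 'world_to_cam': array([[-1.79940612e-02,  9.99662262e-01, -1.87503287e-02,
         1.65520531e+01],
       [ 7.46623063e-01,  9.61512870e-04, -6.65246629e-01,
        -3.58843161e+02],
       [-6.65003921e-01, -2.59699164e-02, -7.46388202e-01,
       
[... 454 characters left out ...]
+02],
       [ 9.90221743e-02,  6.33656528e-01, -7.67250946e-01,
         9.87195510e+02],
       [ 0.00000000e+00,  0.00000000e+00,  0.00000000e+00,
         1.00000000e+00]])}
wrist {'mtx': array([[343.14570348,   0.        , 322.77059822],
       [  0.        , 343.14570348, 243.74601885],
       [  0.        ,   0.        ,   1.        ]]), 'hand_eye': array([[ 9.99999839e-01,  4.60583073e-04, -3.29965342e-04,
         6.54227455e-02],
       [-3.58108915e-04,  9.65107107e-01,  2.61855197e-01,
        -6.61391750e+01],
       [ 4.39057968e-04, -2.61855037e-01,  9.65107117e-01,
        -1.43188682e+02],
       [ 0.00000000e+00,  0.00000000e+00,  0.00000000e+00,
         1.00000000e+00]])}
```

View pics/scene0.png

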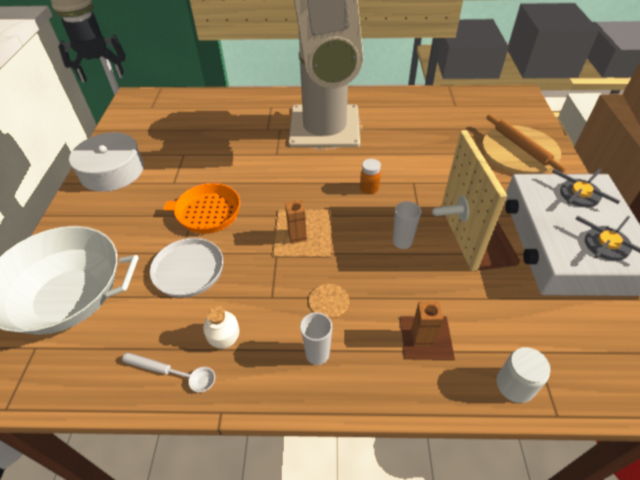

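View pics/side0.png

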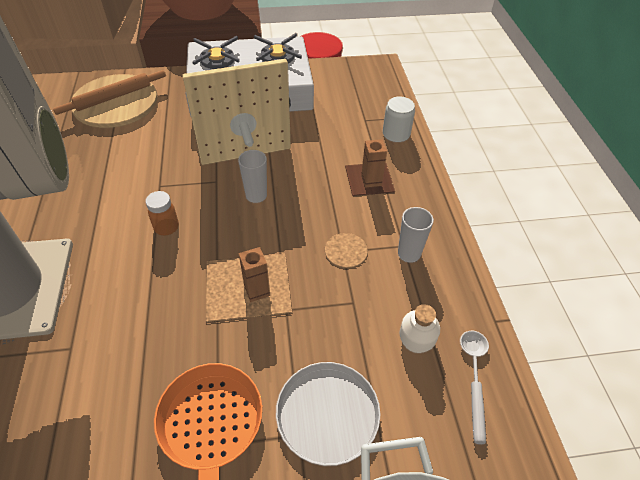

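View pics/wrist0.png

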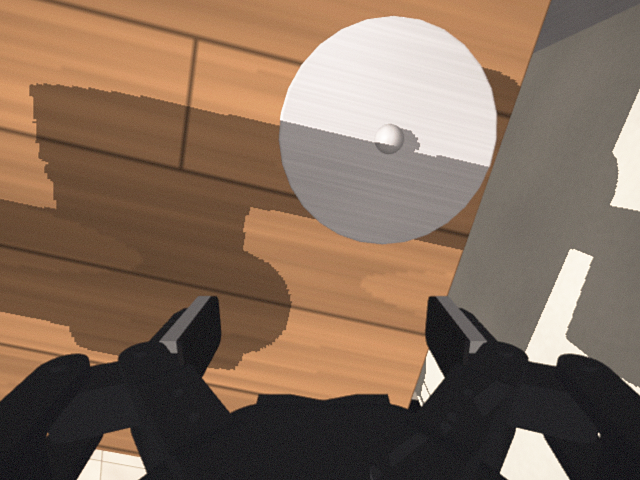

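```bash
python3 - <<'E'
import bench
print([ (k,getattr(bench,k)) for k in dir(bench) if not k.startswith('__')])
import cv2
a=cv2.imread("pics/scene0.png");b=cv2.imread("pics/side0.png")
def crop(im,x,y,w,h,s,n): cv2.imwrite(f"pics/{n}.png",cv2.resize(im[y:y+h,x:x+w],None,fx=s,fy=s,interpolation=cv2.INTER_CUBIC))
crop(a,260,190,200,150,4,"c1"); crop(a,360,120,160,120,5,"c2")
crop(b,180,80,160,120,5,"c3"); crop(b,190,220,160,120,5,"c4"); 
E
```

```text
[('PlanningError', <class 'bench.PlanningError'>), ('calibration', <function make.<locals>.<lambda> at 0x7f7329814680>), ('hand_in', <function connect.<locals>.done at 0x7f7329787740>), ('hold_point_z', 18.700000000000003), ('sense', <function make.<locals>.<lambda> at 0x7f73298145e0>), ('snapshot', <function make.<locals>.drawn_camera at 0x7f73298140e0>)]
```

View pics/c1.png

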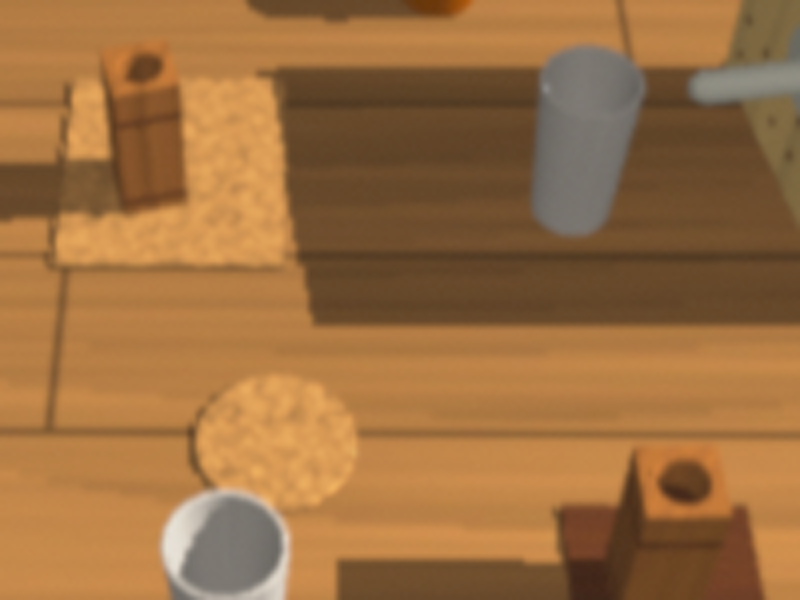

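View pics/c2.png

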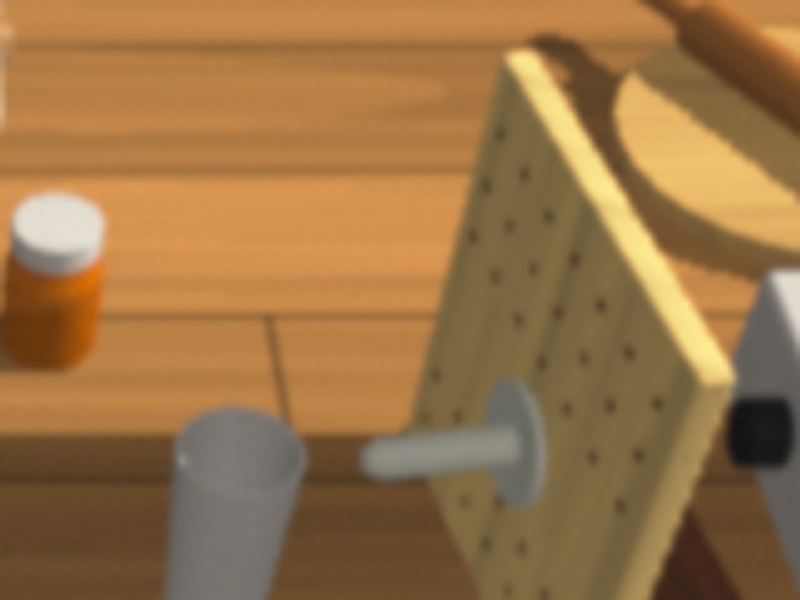

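View pics/c3.png

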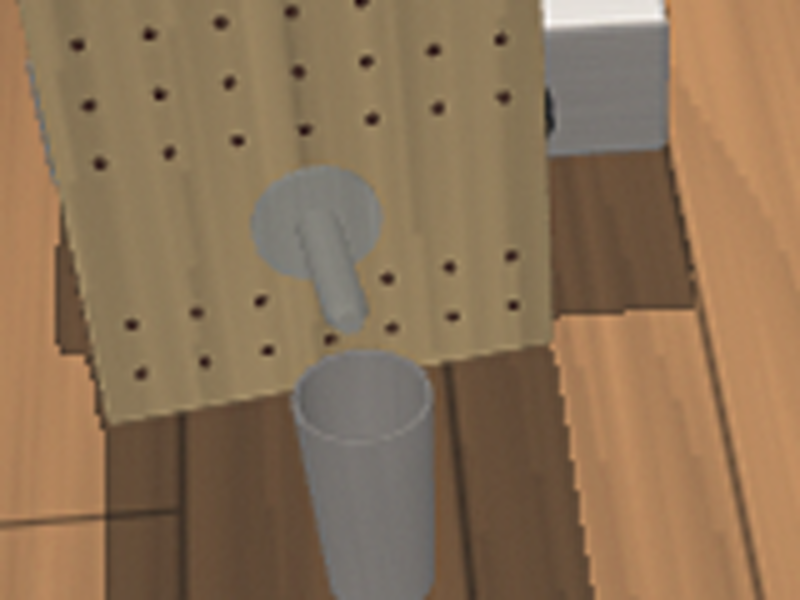

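View pics/c4.png

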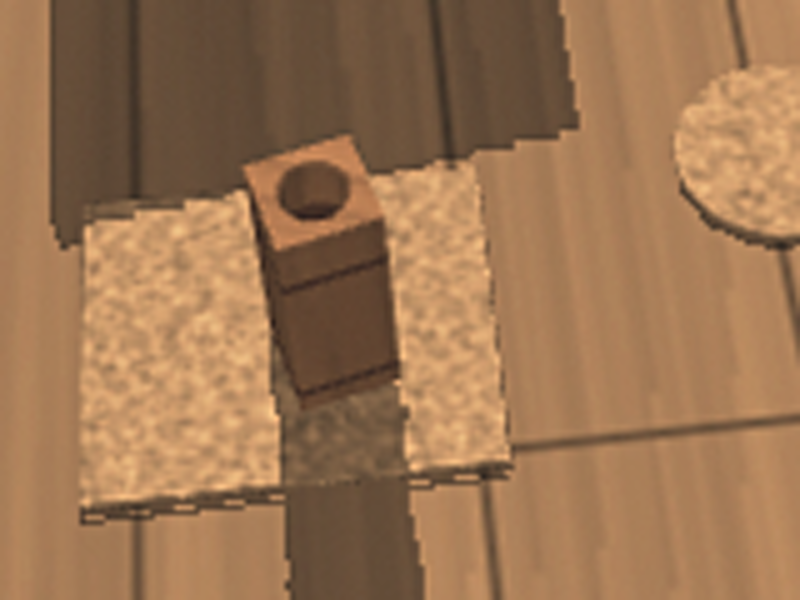

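```bash
cat > h.py <<'E'
from bench import *
import numpy as np, cv2
def ray(n,px):
    c=calibration(n);T=c["world_to_cam"];R=T[:3,:3];o=-R.T@T[:3,3]
    d=R.T@np.linalg.inv(c["mtx"])@np.array([px[0],px[1],1.]);return o,d
def onz(n,px,z):
    o,d=ray(n,px);return o+d*(z-o[2])/d[2]
def tri(a,b):
    o1,d1=ray("scene",a);o2,d2=ray("side",b)
    A=np.array([d1,-d2]).T;s=np.linalg.lstsq(A,o2-o1,rcond=None)[0]
    p,q=o1+s[0]*d1,o2+s[1]*d2;return (p+q)/2,np.linalg.norm(p-q)
def proj(n,p):
    c=calibration(n);T=c["world_to_cam"];v=c["mtx"]@(T[:3,:3]@np.array(p)+T[:3,3]);return v[:2]/v[2]
E
python3 - <<'E'
from h import *
np.set_printoptions(precision=1,suppress=True)
print("tip",tri((435,211.8),(249.2,143)))
print("root",tri((463.4,208.6),(243.2,123.2)))
print("boardfoot",onz("side",(201.4,164.8),0),onz("side",(290,148.6),0))
print("rim",tri((408,210.8),(252.6,159.4)),onz("scene",(408,210.8),110),onz("side",(252.6,159.4),110))
print("coaster",onz("scene",(329,300.3),4),onz("side",(346,251),4))
for p in [(239,253.6),(260,247),(266.8,263.6),(244.8,270.6)]: print("grip",onz("side",p,109))
print("bore",tri((296.5,206.8),(252.8,258)))
print("mat",[onz("side",p,4) for p in [(207,262),(285.5,253.5),(292.3,314),(206,321.5)]])
print("sieve",onz("scene",(208.5,208),30),onz("side",(208.5,413),30),"thali",onz("scene",(187,266),18),onz("side",(328,412),18))
print("glass2",tri((317,322),(417,218)),"salt",onz("scene",(221,327),50),onz("side",(420,330),50),"spare",onz("side",(375.5,146),109))
E
```

```text
tip (array([488.4, 263.5,  95.9]), np.float64(2.23688108680162))
root (array([478.6, 330.9,  97.6]), np.float64(0.5437911999738396))
boardfoot [369.5 309.9   0. ] [584.6 343.7   0. ]
rim (array([493.4, 199.6, 104.4]), np.float64(1.9598310443965343)) [497.9 198.9 110. ] [494. 192. 110.]
coaster [671.7  18.6   4. ] [667.7   9.2   4. ]
grip [457.2 -52.8 109. ]
grip [495.2 -42.4 109. ]
grip [504.9 -81.  109. ]
grip [465.9 -91.4 109. ]
bore (array([479.6, -59. , 103. ]), np.float64(4.018871752795204))
mat [array([384.7,  15.5,   4. ]), array([543.5,  17.8,   4. ]), array([ 543. , -125.6,    4. ]), array([ 383.5, -121.7,    4. ])]
sieve [ 407.1 -293.    30. ] [ 392.5 -303.7   30. ] thali [ 587.5 -313.2   18. ] [ 581.3 -321.9   18. ]
glass2 (array([793.9,  -5.7, 110.3]), np.float64(7.081423690470778)) salt [ 767.5 -198.1   50. ] [ 757.9 -212.1   50. ] spare [759.7 205.5 109. ]
```

```bash
cat >> h.py <<'E'
import json
from scipy.spatial.transform import Rotation as Ro
def plan(x,y,z,yaw,n=None,gain=1.0):
    """rows (rounded) from the current pose to the target, world straight line"""
    s=sense();p=np.array(s["tool_pos"]);R=Ro.from_euler("xyz",s["tcp_rot"],degrees=True)
    cy=s["tcp_rot"][2]; t=np.array([x,y,z])
    dyaw=(yaw-cy+180)%360-180
    need=max(np.linalg.norm(t-p)/20,abs(np.radians(dyaw))/0.08)
    if n is None: n=int(np.ceil(need))
    step=(t-p)/n; rows=[]
    for i in range(n):
        Rt=Ro.from_euler("z",dyaw*i/n,degrees=True)*R
        d=Rt.inv().apply(step)/20/gain
        rows.append([round(float(v),2) for v in d]+[round(float(-np.radians(dyaw)/n/0.08/gain),2)])
    print("t",round(s["time"],2),"pose",np.round(p,1),np.round(s["tcp_rot"],1),"need",round(need,1),"n",n,"maxabs",np.abs(rows).max())
    for k in range(0,n,10):print(json.dumps(rows[k:k+10]).replace(" ",""))
E
python3 - <<'E'
from h import *
plan(494,120,230,8.5,42)
E
```

```text
t 0.15 pose [ 134.3 -584.4  230.5] [-1.80e+02  1.00e-01 -7.71e+01] need 39.5 n 42 maxabs 0.94
[[-0.72,-0.61,0.0,-0.44],[-0.7,-0.63,0.0,-0.44],[-0.68,-0.65,0.0,-0.44],[-0.65,-0.68,0.0,-0.44],[-0.63,-0.7,0.0,-0.44],[-0.6,-0.72,0.0,-0.44],[-0.58,-0.74,0.0,-0.44],[-0.55,-0.76,0.0,-0.44],[-0.52,-0.78,0.0,-0.44],[-0.49,-0.8,0.0,-0.44]]
[[-0.47,-0.82,0.0,-0.44],[-0.44,-0.83,0.0,-0.44],[-0.41,-0.85,0.0,-0.44],[-0.38,-0.86,0.0,-0.44],[-0.34,-0.88,0.0,-0.44],[-0.31,-0.89,0.0,-0.44],[-0.28,-0.9,0.0,-0.44],[-0.25,-0.91,0.0,-0.44],[-0.22,-0.92,0.0,-0.44],[-0.18,-0.92,0.0,-0.44]]
[[-0.15,-0.93,0.0,-0.44],[-0.12,-0.93,0.0,-0.44],[-0.09,-0.94,0.0,-0.44],[-0.05,-0.94,0.0,-0.44],[-0.02,-0.94,0.0,-0.44],[0.02,-0.94,0.0,-0.44],[0.05,-0.94,0.0,-0.44],[0.08,-0.94,0.0,-0.44],[0.12,-0.93,0.0,-0.44],[0.15,-0.93,0.0,-0.44]]
[[0.18,-0.92,0.0,-0.44],[0.21,-0.92,0.0,-0.44],[0.25,-0.91,0.0,-0.44],[0.28,-0.9,0.0,-0.44],[0.31,-0.89,0.0,-0.44],[0.34,-0.88,0.0,-0.44],[0.37,-0.86,0.0,-0.44],[0.4,-0.85,0.0,-0.44],[0.43,-0.84,0.0,-0.44],[0.46,-0.82,0.0,-0.44]]
[[0.49,-0.8,-0.0,-0.44],[0.52,-0.78,-0.0,-0.44]]
```

```bash
python3 -m pendant '[[[-0.7,-0.6,0,-0.44],[-0.7,-0.63,0,-0.44],[-0.7,-0.65,0,-0.44],[-0.65,-0.7,0,-0.44],[-0.65,-0.7,0,-0.44],[-0.6,-0.7,0,-0.44],[-0.6,-0.75,0,-0.44],[-0.55,-0.75,0,-0.44],[-0.5,-0.8,0,-0.44],[-0.5,-0.8,0,-0.44]]]' 1
```

```text
time: 0.98
tool_pos: [219.4, -408.9, 225.9]
tcp_rot: [-179.9, 0.5, -56.3]
ft_force: [0.8, 0.0, -0.6]
finger_gap: 85.8
```

```bash
python3 -m pendant '[[[-0.45,-0.8,0,-0.44],[-0.45,-0.83,0,-0.44],[-0.4,-0.85,0,-0.44],[-0.4,-0.86,0,-0.44],[-0.35,-0.88,0,-0.44],[-0.3,-0.9,0,-0.44],[-0.3,-0.9,0,-0.44],[-0.25,-0.9,0,-0.44],[-0.2,-0.9,0,-0.44],[-0.2,-0.9,0,-0.44]]]' 1
python3 -m pendant '[[[-0.15,-0.93,0,-0.44],[-0.1,-0.93,0,-0.44],[-0.1,-0.95,0,-0.44],[-0.05,-0.95,0,-0.44],[0,-0.95,0,-0.44],[0,-0.95,0,-0.44],[0.05,-0.95,0,-0.44],[0.1,-0.95,0,-0.44],[0.1,-0.93,0,-0.44],[0.15,-0.93,0,-0.44]]]' 1
python3 - <<'E'
from h import *
plan(494,130,230,8.5)
E
```

```text
time: 1.82
tool_pos: [303.6, -230.1, 224.7]
tcp_rot: [-179.6, 0.6, -35.2]
ft_force: [1.0, 1.0, -0.6]
finger_gap: 85.3
time: 2.65
tool_pos: [386.8, -49.4, 224.6]
tcp_rot: [-179.4, 0.5, -14.0]
ft_force: [-0.4, -0.2, 0.9]
finger_gap: 85.6
t 2.65 pose [386.8 -49.4 224.6] [-179.4    0.5  -14. ] need 10.5 n 11 maxabs 0.91
[[0.28,-0.91,-0.02,-0.45],[0.31,-0.9,-0.02,-0.45],[0.34,-0.89,-0.02,-0.45],[0.37,-0.87,-0.02,-0.45],[0.4,-0.86,-0.02,-0.45],[0.43,-0.85,-0.02,-0.45],[0.46,-0.83,-0.02,-0.45],[0.49,-0.81,-0.02,-0.45],[0.52,-0.79,-0.02,-0.45],[0.55,-0.78,-0.02,-0.45]]
[[0.58,-0.76,-0.02,-0.45]]
```

```bash
python3 -m pendant '[[[0.3,-0.9,-0.02,-0.48],[0.3,-0.9,-0.02,-0.48],[0.35,-0.9,-0.02,-0.48],[0.4,-0.87,-0.02,-0.48],[0.4,-0.86,-0.02,-0.48],[0.45,-0.85,-0.02,-0.48],[0.45,-0.83,-0.02,-0.48],[0.5,-0.8,-0.02,-0.48],[0.55,-0.8,-0.02,-0.48],[0.55,-0.8,-0.02,-0.48]]]' 1
python3 - <<'E'
from h import *
s=sense();print(s["tool_pos"],s["tcp_rot"])
cv2.imwrite("pics/w1.png",snapshot("wrist")[:,:,::-1])
cv2.imwrite("pics/sc1.png",snapshot("scene")[:,:,::-1])
E
```

```text
time: 3.48
tool_pos: [484.3, 126.0, 227.5]
tcp_rot: [-179.3, 0.4, 9.2]
ft_force: [0.0, 0.1, 0.3]
finger_gap: 85.1
[484.31397255 126.03277343 227.49223792] [-179.2688291     0.39410159    9.2361299 ]
```

View pics/w1.png

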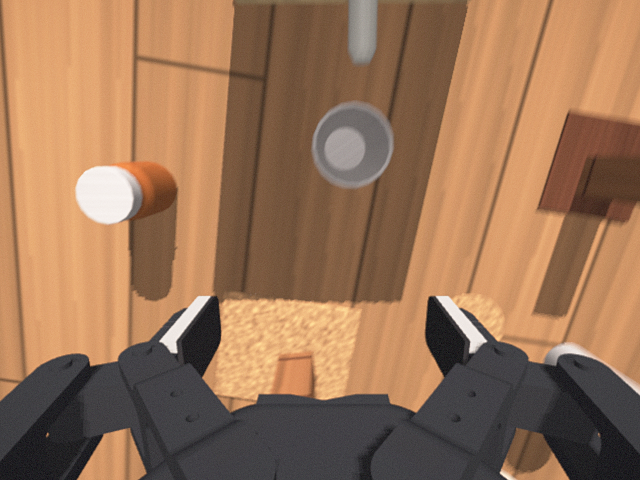

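View pics/sc1.png

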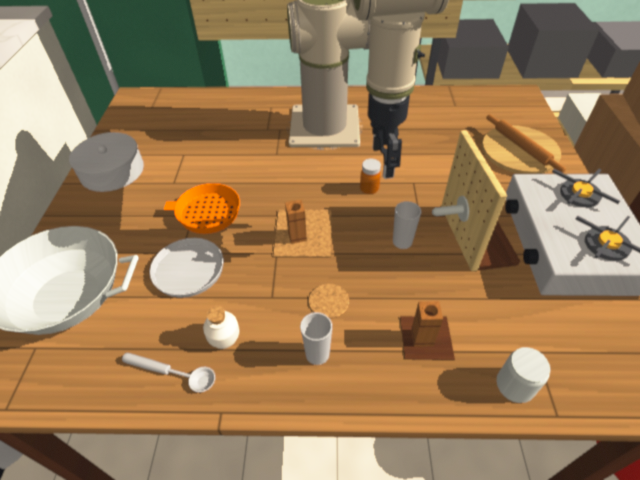

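```bash
cat >> h.py <<'E'
def wray(px,pos,rot,tx=None):
    c=calibration("wrist");H=c["hand_eye"].copy()
    if tx is not None:H[0,3]=tx
    R=Ro.from_euler("xyz",rot,degrees=True).as_matrix()
    o=R@H[:3,3]+pos;d=R@H[:3,:3]@np.linalg.inv(c["mtx"])@np.array([px[0],px[1],1.]);return o,d
def wz(px,z,pos,rot,tx=None):
    o,d=wray(px,pos,rot,tx);return o+d*(z-o[2])/d[2]
E
python3 - <<'E'
from h import *
pos=np.array([484.3,126.0,227.5]);rot=[-179.27,0.39,9.24]
for tx in (None,0):
  print(tx,"rim",wz((352.5,144.5),110,pos,rot,tx),"tip",wz((362,55),100,pos,rot,tx),"spareboard",wz((571,112),4,pos,rot,tx),"jarlid",wz((109,194),80,pos,rot,tx))
print(onz("side",(347,165),4),onz("side",(158,200),80),onz("scene",(371.5,166),80))
E
```

```text
None rim [493.37258651 200.50135133 110.        ] tip [489.57153755 262.51598791 100.        ] spareboard [711.11089072 270.85739545   4.        ] jarlid [298.8596045 128.7964612  80.       ]
0 rim [493.4231786  200.50957119 110.        ] tip [489.62213543 262.52412858 100.        ] spareboard [711.16128312 270.86555268   4.        ] jarlid [298.91043205 128.80476842  80.        ]
[713.45652814 264.79591161   4.        ] [297.71045807 126.21805128  80.        ] [301.25124359 129.5428919   80.        ]
```

```bash
python3 - <<'E'
from h import *
plan(493.4,200.5,227,8.6,5)
E
```

```text
t 3.58 pose [484.5 127.2 227.4] [-179.2    0.4    9.3] need 3.7 n 5 maxabs 0.71
[[0.21,-0.71,0.01,0.03],[0.2,-0.71,0.01,0.03],[0.2,-0.71,0.01,0.03],[0.2,-0.71,0.01,0.03],[0.2,-0.71,0.01,0.03]]
```

```bash
python3 -m pendant '[[[0.2,-0.71,0,0.03],[0.2,-0.71,0,0.03],[0.2,-0.71,0,0.03],[0.2,-0.71,0,0.03],[0.2,-0.71,0,0.03],[0,0,0.8,0],[0,0,0.8,0],[0,0,0.8,0],[0,0,0.5,0],[0,0,0,0]]]' 1
python3 - <<'E'
from h import *
plan(493.4,200.5,60,8.6,8)
E
```

```text
time: 4.42
tool_pos: [490.6, 199.3, 166.9]
tcp_rot: [-179.4, 0.6, 8.1]
ft_force: [-0.4, 0.1, -0.7]
finger_gap: 85.5
t 4.42 pose [490.6 199.3 166.9] [-179.4    0.6    8.1] need 5.3 n 8 maxabs 0.67
[[0.03,0.0,0.67,-0.01],[0.03,0.0,0.67,-0.01],[0.03,0.0,0.67,-0.01],[0.03,0.0,0.67,-0.01],[0.03,0.0,0.67,-0.01],[0.03,0.0,0.67,-0.01],[0.03,0.0,0.67,-0.01],[0.03,0.0,0.67,-0.01]]
```

```bash
python3 -m pendant '[[[0.03,0,0.7,0],[0.03,0,0.7,0],[0.03,0,0.7,0],[0.03,0,0.7,0],[0.03,0,0.7,0],[0.03,0,0.7,0],[0.03,0,0.7,0],[0.03,0,0.5,0],[0,0,0,0],[0,0,0,0]]]' 1
python3 -m pendant '[[[0,0,0,0],[0,0,0,0],[0,0,0,0],[0,0,0,0],[0,0,0,0],[0,0,0,0],[0,0,0,0],[0,0,0,0],[0,0,0,0],[0,0,0,0]]]' -1 30
python3 - <<'E'
from h import *
cv2.imwrite("pics/w2.png",snapshot("wrist")[:,:,::-1])
cv2.imwrite("pics/sd2.png",snapshot("side")[:,:,::-1])
E
```

```text
time: 5.25
tool_pos: [497.3, 197.1, 61.2]
tcp_rot: [-179.5, 0.3, 7.7]
ft_force: [0.4, -0.4, 0.4]
finger_gap: 85.6
time: 6.08
tool_pos: [499.3, 197.5, 65.3]
tcp_rot: [-179.4, 0.0, 7.7]
ft_force: [-0.5, -0.2, -1.8]
finger_gap: 57.4
```

View pics/sd2.png

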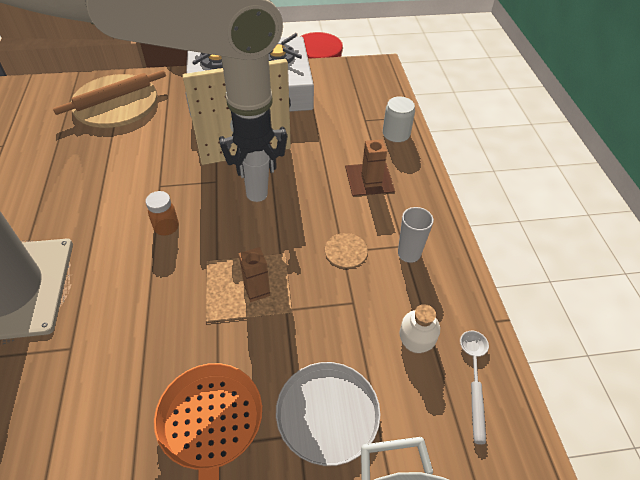

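View pics/w2.png

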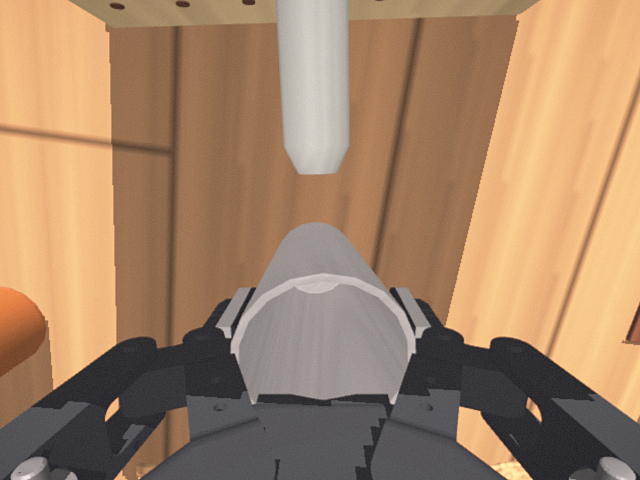

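```bash
python3 -m pendant '[[[0,0,-0.6,0],[0,0,-0.7,0],[0,0,-0.7,0],[0,0,-0.7,0],[0.5,0.5,-0.3,0],[0.5,0.8,0,0],[0.5,0.8,0,0],[0.5,0.8,0,0],[0.5,0.8,0,0],[0.5,0.8,0,0]]]' -1 30
python3 - <<'E'
from h import *
plan(668,14,112,7.7)
E
```

```text
time: 7.02
tool_pos: [572.6, 116.2, 136.1]
tcp_rot: [-179.4, -0.2, 8.0]
ft_force: [-0.0, -0.9, -1.4]
finger_gap: 56.8
t 7.02 pose [572.6 116.2 136.1] [-179.4   -0.2    8. ] need 7.1 n 8 maxabs 0.72
[[0.5,0.72,0.14,0.01],[0.5,0.72,0.14,0.01],[0.5,0.72,0.14,0.01],[0.5,0.72,0.14,0.01],[0.5,0.72,0.14,0.01],[0.5,0.72,0.14,0.01],[0.5,0.72,0.14,0.01],[0.5,0.71,0.14,0.01]]
```

```bash
python3 -m pendant '[[[0.5,0.72,0.14,0],[0.5,0.72,0.14,0],[0.5,0.72,0.14,0],[0.5,0.72,0.14,0],[0.5,0.72,0.14,0],[0.5,0.72,0.14,0],[0.5,0.72,0.14,0],[0.5,0.7,0.14,0],[0,0,0,0],[0,0,0,0]]]' -1 30
python3 - <<'E'
from h import *
plan(668,14,82,7.7)
for n in ["scene","side"]: cv2.imwrite(f"pics/{n}3.png",cv2.resize(snapshot(n)[160:400,220:540,::-1],None,fx=2,fy=2))
E
```

```text
time: 7.85
tool_pos: [676.4, 4.5, 122.8]
tcp_rot: [-179.5, -0.6, 7.8]
ft_force: [-0.5, -0.8, -0.7]
finger_gap: 57.3
t 7.85 pose [676.4   4.5 122.8] [-179.5   -0.6    7.8] need 2.1 n 3 maxabs 0.68
[[-0.12,-0.17,0.68,0.01],[-0.12,-0.17,0.68,0.01],[-0.12,-0.17,0.68,0.01]]
```

View pics/scene3.png

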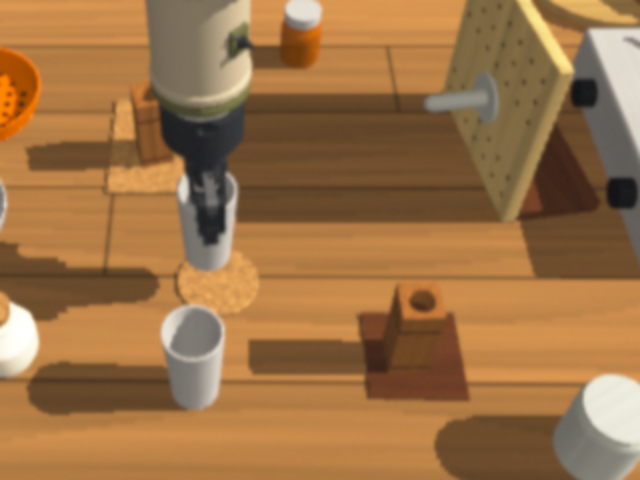

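View pics/side3.png

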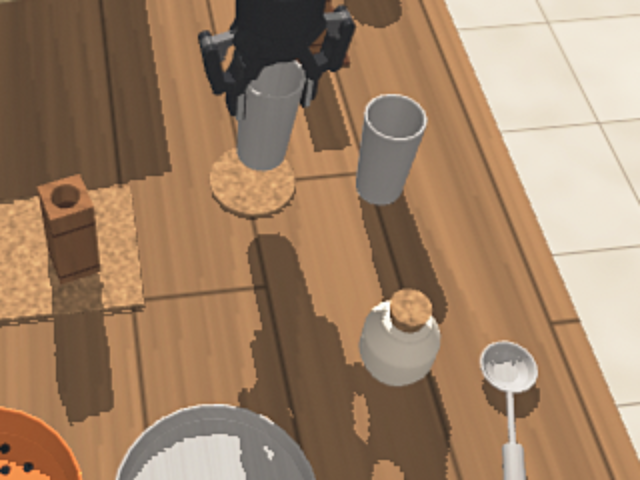

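```bash
python3 -m pendant '[[[-0.12,-0.17,0.6,0],[-0.12,-0.17,0.6,0],[-0.1,-0.15,0.5,0],[0,0,0.3,0],[0,0,0.2,0],[0,0,0.1,0],[0,0,0.1,0],[0,0,0.05,0],[0,0,0.05,0],[0,0,0,0]]]' -1 30
python3 - <<'E'
from h import *
for n in ["side"]: cv2.imwrite(f"pics/{n}4.png",cv2.resize(snapshot(n)[160:360,260:500,::-1],None,fx=3,fy=3))
E
```

```text
time: 8.78
tool_pos: [664.6, 19.3, 67.6]
tcp_rot: [-179.4, -0.4, 8.1]
ft_force: [-0.2, -0.0, -1.5]
finger_gap: 57.3
```

View pics/side4.png

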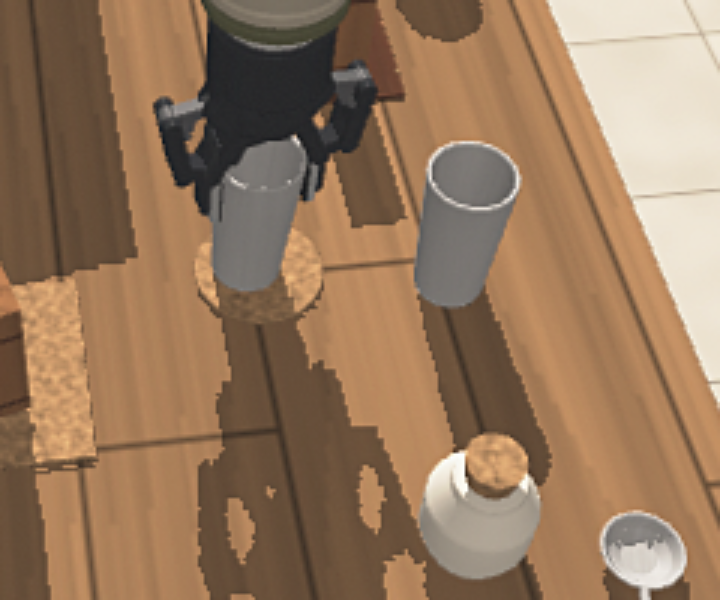

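```bash
python3 -m pendant '[[[0.15,0.15,0.1,0],[0.1,0.15,0.1,0],[0,0,0.1,0],[0,0,0.1,0],[0,0,0.1,0],[0,0,0.05,0],[0,0,0,0],[0,0,0,0],[0,0,0,0],[0,0,0,0]]]' -1 30
```

```text
time: 9.67
tool_pos: [673.2, 13.5, 67.9]
tcp_rot: [-179.3, -0.6, 8.1]
ft_force: [0.2, -0.4, -0.1]
finger_gap: 56.8
```

```bash
python3 -m pendant '[[[0,0,0,0],[0,0,0,0],[0,0,0,0],[0,0,0,0],[0,0,0,0],[0,0,0,0],[0,0,0,0],[0,0,-0.3,0],[0,0,-0.6,0],[0,0,-0.8,0]]]' 1 30
python3 - <<'E'
from h import *
for n in ["side"]: cv2.imwrite(f"pics/{n}5.png",cv2.resize(snapshot(n)[160:360,260:500,::-1],None,fx=3,fy=3))
E
```

```text
time: 10.5
tool_pos: [670.6, 13.1, 99.5]
tcp_rot: [-179.3, -0.3, 8.1]
ft_force: [0.4, -0.7, -0.6]
finger_gap: 85.4
```

View pics/side5.png

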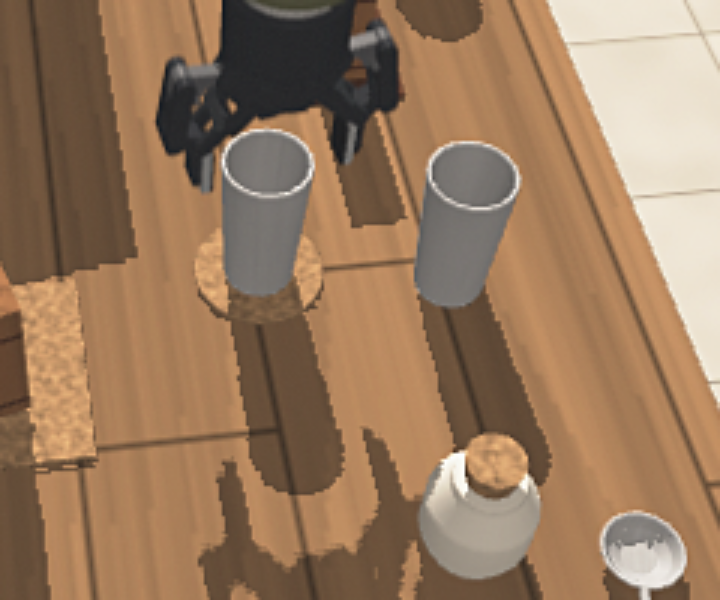

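```bash
python3 -m pendant '[[[0,0,-0.9,0],[0,0,-0.9,0],[0,0,-0.9,0],[-0.5,0.3,-0.6,0],[-0.8,0.5,-0.3,-0.2],[-0.8,0.5,0,-0.2],[-0.8,0.5,0,-0.2],[-0.8,0.5,0,-0.2],[-0.8,0.5,0,-0.2],[-0.8,0.5,0,-0.2]]]' 1 30
python3 - <<'E'
from h import *
plan(490,-135,190,14.5)
E
```

```text
time: 11.38
tool_pos: [583.4, -72.3, 191.1]
tcp_rot: [-179.8, -1.8, 14.1]
ft_force: [-0.4, -0.4, -0.2]
finger_gap: 85.4
t 11.38 pose [583.4 -72.3 191.1] [-179.8   -1.8   14.1] need 5.6 n 6 maxabs 0.88
[[-0.88,0.32,-0.02,-0.02],[-0.88,0.32,-0.02,-0.02],[-0.88,0.31,-0.02,-0.02],[-0.88,0.31,-0.02,-0.02],[-0.88,0.31,-0.02,-0.02],[-0.88,0.31,-0.02,-0.02]]
```

```bash
python3 -m pendant '[[[-0.8,0.3,0,0],[-0.8,0.32,0,0],[-0.8,0.3,0,0],[-0.8,0.3,0,0],[-0.8,0.3,0,0],[-0.6,0.3,0,0],[0,0.1,0,0],[0,0,0,0],[0,0,0,0],[0,0,0,0]]]' -1 30
python3 - <<'E'
from h import *
s=sense();print(s["tool_pos"],s["tcp_rot"])
cv2.imwrite("pics/w6.png",snapshot("wrist")[:,:,::-1])
E
```

```text
time: 12.22
tool_pos: [501.4, -138.2, 196.7]
tcp_rot: [179.7, -2.5, 14.0]
ft_force: [-0.0, -0.7, -0.2]
finger_gap: 0.1
[ 501.4378776  -138.24236446  196.69673146] [179.71101844  -2.48671156  13.96542403]
```

View pics/w6.png

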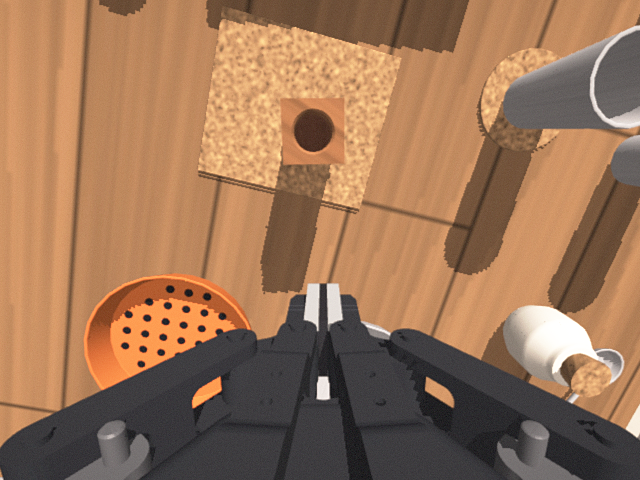

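```bash
python3 - <<'E'
from h import *
pos=np.array([501.44,-138.24,196.7]);rot=[179.71,-2.487,13.965]
for p in [(313,130),(281,98),(344,98),(344,164),(283,164)]: print(wz(p,109,pos,rot))
print(wz((530,98),4,pos,rot),wz((222,8),4,pos,rot),wz((400,57),4,pos,rot),wz((170,333),30,pos,rot))
plan(485,-125,88,14,8)
E
```

```text
[480.12595848 -62.66919092 109.        ]
[456.43228351 -49.15051711 109.        ]
[494.47273327 -39.44346524 109.        ]
[504.84670523 -78.34455803 109.        ]
[466.09636149 -87.92107491 109.        ]
[669.8025356   19.67300285   4.        ] [383.15199077  19.28885006   4.        ] [541.14219857  21.81694611   4.        ] [ 388.13714304 -278.14021215   30.        ]
t 12.27 pose [ 501.6 -138.1  196.7] [179.7  -2.5  14. ] need 5.5 n 8 maxabs 0.67
[[-0.11,-0.11,0.67,-0.0],[-0.11,-0.11,0.67,-0.0],[-0.11,-0.11,0.67,-0.0],[-0.11,-0.11,0.67,-0.0],[-0.11,-0.11,0.67,-0.0],[-0.11,-0.11,0.67,-0.0],[-0.11,-0.11,0.67,-0.0],[-0.11,-0.11,0.67,-0.0]]
```

```bash
python3 -m pendant '[[[-0.02,-0.1,0.7,0],[-0.02,-0.1,0.7,0],[-0.02,-0.1,0.7,0],[-0.02,-0.1,0.7,0],[-0.02,-0.1,0.7,0],[-0.02,-0.1,0.7,0],[-0.02,-0.1,0.7,0],[-0.02,-0.1,0.4,0],[0,0,0,0],[0,0,0,0]]]' -1 30
```

```text
time: 13.1
tool_pos: [504.7, -117.8, 87.0]
tcp_rot: [179.7, -2.6, 14.4]
ft_force: [-0.1, -0.3, 0.0]
finger_gap: 0.4
```

```bash
python3 -m pendant '[[[-0.3,-0.3,-0.1,0],[-0.2,-0.5,0,0],[0,-0.4,0,0],[0,-0.4,0,0],[0,-0.4,0,0],[0,-0.4,0,0],[0,-0.4,0,0],[0,-0.4,0,0],[0,-0.4,0,0],[0,0,0,0]]]' -1 30
python3 - <<'E'
from h import *
s=sense();print(s["tool_pos"],s["tcp_rot"])
cv2.imwrite("pics/w7.png",snapshot("wrist")[:,:,::-1])
E
```

```text
time: 13.93
tool_pos: [476.7, -43.4, 92.9]
tcp_rot: [179.5, -3.0, 14.4]
ft_force: [-0.4, 0.1, -0.3]
finger_gap: 0.1
[476.69651197 -43.3668693   92.90626734] [179.5223816   -3.0088301   14.44456524]
```

View pics/w7.png

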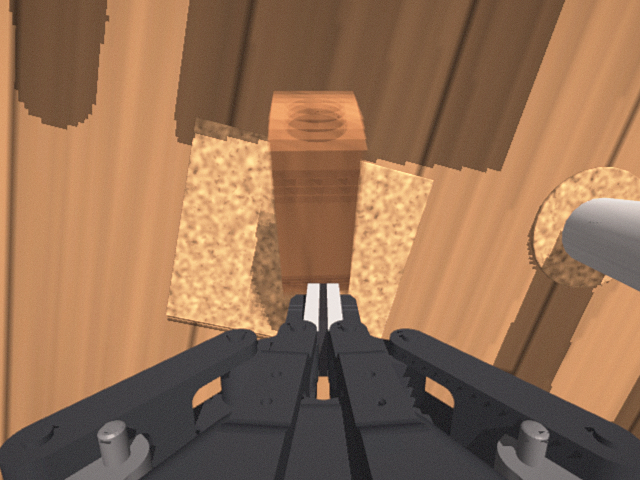

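```bash
python3 -m pendant '[[[0,0.3,-0.8,0],[0,0.3,-0.8,0],[0,0.3,-0.8,0],[0,0.3,-0.8,0],[0,0.2,-0.6,0],[0,0,0,0],[0,0,0,0],[0,0,0,0],[0,0,0,0],[0,0,0,0]]]' 1 30
python3 - <<'E'
from h import *
s=sense();print(s["tool_pos"],s["tcp_rot"])
cv2.imwrite("pics/w8.png",snapshot("wrist")[:,:,::-1])
cv2.imwrite("pics/s8.png",snapshot("side")[:,:,::-1])
E
```

```text
time: 14.82
tool_pos: [478.1, -72.6, 167.9]
tcp_rot: [179.6, -2.7, 14.5]
ft_force: [-0.8, 0.1, -0.9]
finger_gap: 85.3
[478.13885717 -72.57728335 167.93228222] [179.58662372  -2.67564943  14.51323461]
```

View pics/w8.png

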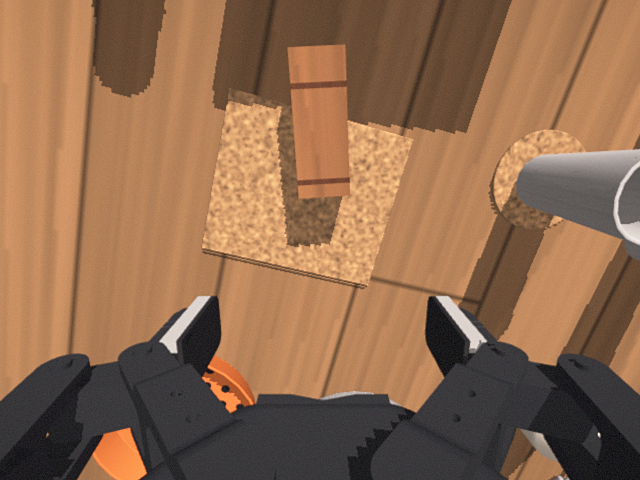

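View pics/s8.png

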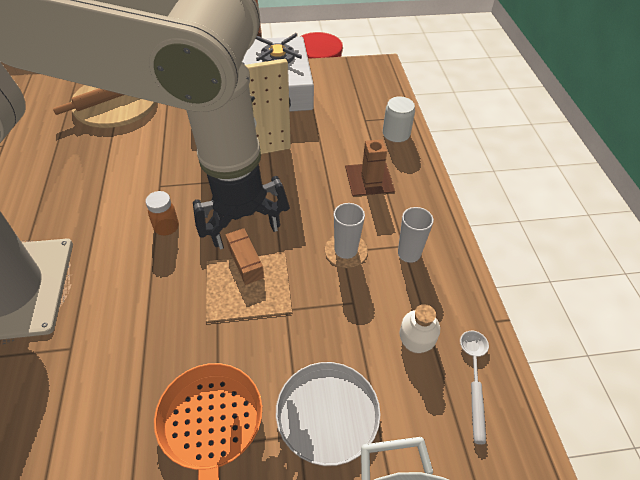

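```bash
python3 - <<'E'
from h import *
pos=np.array([478.14,-72.58,167.93]);rot=[179.59,-2.676,14.51]
P=[wz(p,44,pos,rot) for p in [(289,46),(345,44),(350,194),(299,198)]]
for p in P: print(p)
m=(P[0]+P[1])/2;c=(P[2]+P[3])/2;a=m-c
print("mouth",m,"closed",c,"len",np.linalg.norm(a),"yaw",np.degrees(np.arctan2(a[1],a[0])))
E
```

```text
[427.15623382  53.96672589  44.        ]
[464.39160839  65.38568505  44.        ]
[496.09117347 -34.09444303  44.        ]
[458.39511579 -46.81565869  44.        ]
mouth [445.77392111  59.67620547  44.        ] closed [477.24314463 -40.45505086  44.        ] len 104.95989959661483 yaw 107.44687601877101
```

```bash
python3 - <<'E'
from h import *
plan(468.2,-11.8,60,17.4,8)
E
```

```text
t 14.92 pose [478.  -72.5 167.9] [179.6  -2.7  14.5] need 6.2 n 8 maxabs 0.67
[[0.0,-0.39,0.67,-0.08],[0.01,-0.39,0.67,-0.08],[0.01,-0.39,0.67,-0.08],[0.01,-0.39,0.67,-0.08],[0.01,-0.39,0.67,-0.08],[0.02,-0.39,0.67,-0.08],[0.02,-0.39,0.67,-0.08],[0.02,-0.39,0.67,-0.08]]
```

```bash
python3 -m pendant '[[[0,-0.4,0.6,-0.08],[0,-0.4,0.6,-0.08],[0,-0.4,0.6,-0.08],[0,-0.4,0.6,-0.08],[0,-0.4,0.6,-0.08],[0,-0.4,0.6,-0.08],[0,-0.3,0.6,-0.08],[0,-0.3,0.5,-0.08],[0,0,0,0],[0,0,0,0]]]' 1 30
python3 - <<'E'
from h import *
plan(468.2,-11.8,6,17.4,5)
s=sense();print(s["tool_pos"],s["tcp_rot"])
cv2.imwrite("pics/w9.png",snapshot("wrist")[:,:,::-1])
E
```

```text
time: 15.75
tool_pos: [457.5, -4.6, 56.6]
tcp_rot: [179.8, -2.1, 17.9]
ft_force: [-0.0, -0.0, 0.6]
finger_gap: 85.3
t 15.75 pose [457.5  -4.6  56.6] [179.8  -2.1  17.9] need 2.6 n 5 maxabs 0.51
[[0.06,0.1,0.51,0.02],[0.06,0.1,0.51,0.02],[0.06,0.1,0.51,0.02],[0.06,0.1,0.51,0.02],[0.06,0.1,0.51,0.02]]
[457.46446915  -4.55238038  56.55014439] [179.78847771  -2.05577591  17.93000645]
```

View pics/w9.png

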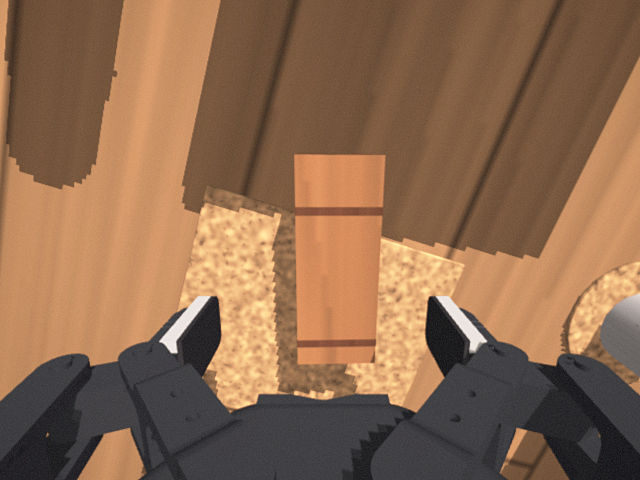

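```bash
python3 -m pendant '[[[0.12,0.1,0.4,0],[0.1,0.1,0.5,0],[0.1,0.1,0.5,0],[0.05,0.05,0.5,0],[0,0,0.4,0],[0,0,0.2,0],[0,0,0.05,0],[0,0,0,0],[0,0,0,0],[0,0,0,0]]]' 1 30
python3 -m pendant '[[[0,0,0,0],[0,0,0,0],[0,0,0,0],[0,0,0,0],[0,0,0,0],[0,0,0,0],[0,0,0,0],[0,0,0,0],[0,0,0,0],[0,0,0,0]]]' -1 40
```

```text
time: 16.63
tool_pos: [472.8, -11.2, 3.3]
tcp_rot: [179.6, -2.3, 17.8]
ft_force: [-0.1, 0.3, 0.4]
finger_gap: 85.1
time: 17.47
tool_pos: [474.0, -11.3, 5.5]
tcp_rot: [179.5, -2.5, 17.8]
ft_force: [-0.1, -0.1, -0.8]
finger_gap: 40.1
```

```bash
python3 - <<'E'
from h import *
plan(506.8,147.8,82,8.5,14)
E
```

```text
t 17.47 pose [474.  -11.3   5.5] [179.5  -2.5  17.8] need 9.0 n 14 maxabs 0.54
[[0.3,-0.5,-0.26,0.14],[0.29,-0.51,-0.26,0.14],[0.29,-0.51,-0.27,0.14],[0.28,-0.51,-0.27,0.14],[0.27,-0.52,-0.27,0.14],[0.27,-0.52,-0.27,0.14],[0.26,-0.52,-0.27,0.14],[0.25,-0.52,-0.27,0.14],[0.25,-0.53,-0.27,0.14],[0.24,-0.53,-0.27,0.14]]
[[0.24,-0.53,-0.27,0.14],[0.23,-0.54,-0.27,0.14],[0.22,-0.54,-0.27,0.14],[0.22,-0.54,-0.27,0.14]]
```

```bash
python3 -m pendant '[[[0,0,-0.5,0],[0,0,-0.5,0],[0.2,-0.3,-0.5,0.2],[0.3,-0.6,-0.5,0.2],[0.3,-0.7,-0.5,0.2],[0.3,-0.7,-0.4,0.2],[0.3,-0.7,-0.3,0.2],[0.3,-0.7,-0.2,0.2],[0.3,-0.7,-0.1,0.2],[0.2,-0.5,0,0.2]]]' -1 40
python3 - <<'E'
from h import *
plan(506.8,147.8,82,8.5,6)
E
```

```text
time: 18.3
tool_pos: [491.1, 96.7, 89.9]
tcp_rot: [179.9, -2.8, 9.9]
ft_force: [0.6, -0.6, -0.6]
finger_gap: 39.7
t 18.3 pose [491.1  96.7  89.9] [179.9  -2.8   9.9] need 2.7 n 6 maxabs 0.4
[[0.2,-0.4,0.07,0.05],[0.2,-0.4,0.07,0.05],[0.2,-0.4,0.07,0.05],[0.19,-0.4,0.07,0.05],[0.19,-0.4,0.07,0.05],[0.19,-0.4,0.07,0.05]]
```

```bash
python3 -m pendant '[[[0.2,-0.4,0.07,0.05],[0.2,-0.4,0.07,0.05],[0.2,-0.4,0.07,0.05],[0.2,-0.4,0.07,0.05],[0.15,-0.3,0.05,0.05],[0,0,0,0],[0,0,0,0],[0,0,0,0],[0,0,0,0],[0,0,0,0]]]' -1 40
python3 - <<'E'
from h import *
s=sense();print(s["tool_pos"],s["tcp_rot"])
cv2.imwrite("pics/w10.png",snapshot("wrist")[:,:,::-1])
for n in ("scene","side"):
  im=snapshot(n);x,y=((370,150) if n=="scene" else (190,90));cv2.imwrite(f"pics/{n}10.png",cv2.resize(im[y:y+120,x:x+150,::-1],None,fx=5,fy=5,interpolation=cv2.INTER_CUBIC))
E
```

```text
time: 19.13
tool_pos: [505.6, 141.5, 86.2]
tcp_rot: [179.9, -2.9, 8.8]
ft_force: [-0.2, 0.6, -0.6]
finger_gap: 39.8
[505.59897783 141.54136745  86.2072429 ] [179.88291101  -2.91295983   8.76949829]
```

View pics/w10.png

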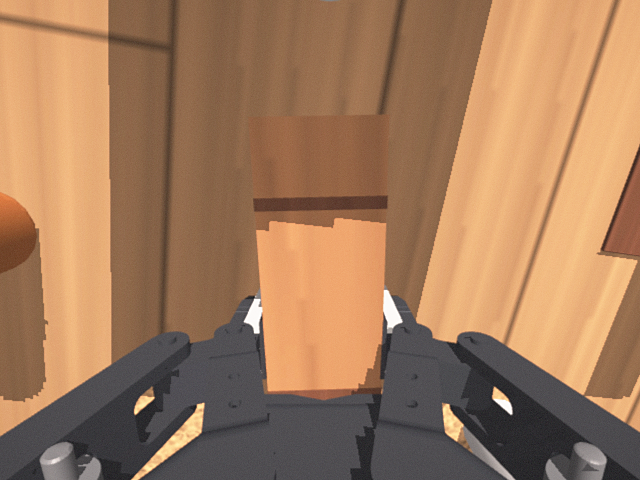

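View pics/scene10.png

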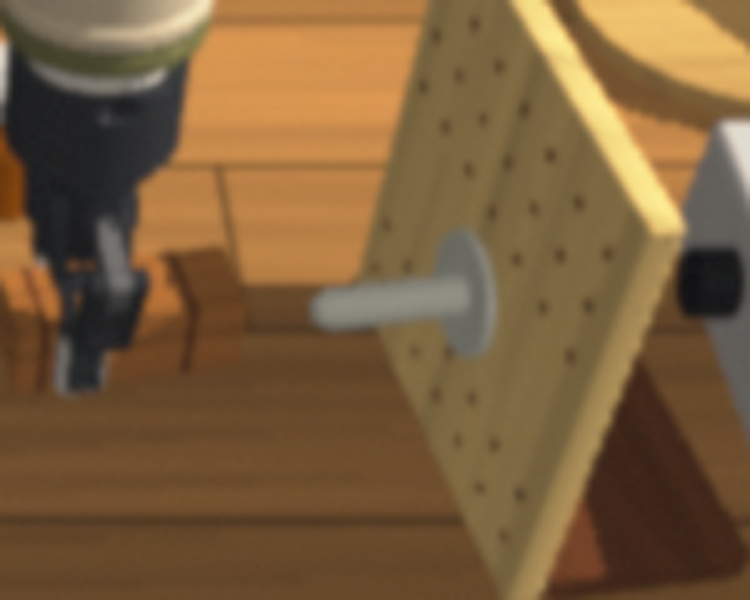

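View pics/side10.png

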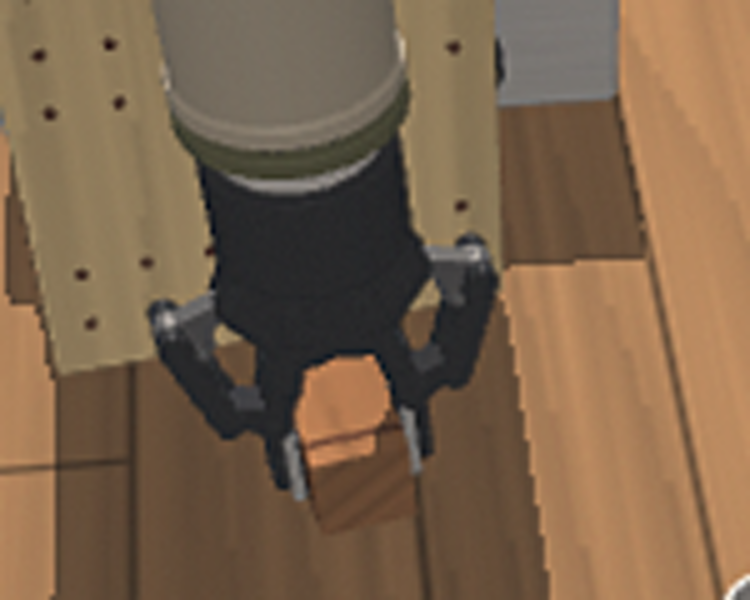

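```bash
python3 - <<'E'
from h import *
pos=np.array([505.6,141.54,86.2]);rot=[179.883,-2.913,8.769]
for z in (122,125,128):
  P=[wz(p,z,pos,rot) for p in [(249.5,117),(388.5,115),(384,387),(267,392)]]
  m=(P[0]+P[1])/2;c=(P[2]+P[3])/2;a=m-c
  print(z,"mouth",m,"closed",c,"len",np.linalg.norm(a),"w",np.linalg.norm(P[0]-P[1]),"yaw",np.degrees(np.arctan2(a[1],a[0])))
E
```

```text
122 mouth [491.27203117 216.29242044 122.        ] closed [507.75610022 123.39849084 122.        ] len 94.34514661170769 w 40.88455101209582 yaw 100.06241670381193
125 mouth [491.1880356  216.00584955 125.        ] closed [507.21023258 125.71474283 125.        ] len 91.7016616463681 w 39.73899451240707 yaw 100.06241670381195
128 mouth [491.10404004 215.71927867 128.        ] closed [506.66436494 128.03099483 128.        ] len 89.05817668102846 w 38.593438012718195 yaw 100.06241670381192
```

```bash
python3 - <<'E'
from h import *
pos=np.array([499.3,197.5,65.3]);rot=[-179.4,0,7.7]
for z in (110,):
  a=[wz(p,z,pos,rot) for p in [(284,148),(349,148),(277,2),(350,2),(298,173),(335,173)]]
  for p in a: print(p)
  A=(a[0]+a[1])/2;B=(a[2]+a[3])/2;print("yaw",np.degrees(np.arctan2(*(B-A)[[1,0]])),np.linalg.norm(a[0]-a[1]),np.linalg.norm(a[2]-a[3]))
for z in (97,100,103):
  a=[wz(p,z,pos,rot) for p in [(284,148),(349,148),(277,2),(350,2),(298,173),(335,173)]]
  A=(a[0]+a[1])/2;B=(a[2]+a[3])/2;print("yaw",np.degrees(np.arctan2(*(B-A)[[1,0]])),np.linalg.norm(a[0]-a[1]),np.linalg.norm(a[2]-a[3]),A,(a[4]+a[5])/2)
E
```

```text
[479.69182079 261.85468317 110.        ]
[497.62560231 264.28554614 110.        ]
[474.17125671 296.93442226 110.        ]
[492.43105113 299.40967805 110.        ]
[484.34860046 255.59738565 110.        ]
[494.74038466 257.00593438 110.        ]
yaw 98.67799946680313 18.09777926945122 18.42680068814803
yaw 98.67799946680312 20.470071635946596 20.8422218268738 [488.40083139 263.27177007  97.        ] [489.40272232 255.61609313  97.        ]
yaw 98.67799946680307 19.922619551370705 20.28481694870634 [488.4603422  263.22523421 100.        ] [489.43543853 255.77430087 100.        ]
yaw 98.67799946680304 19.37516746679486 19.727412070538826 [488.519853   263.17869834 103.        ] [489.46815474 255.93250861 103.        ]
```

```bash
cat >> h.py <<'E'
def bar():
    """predicted bar axis/mouth from grasp pose"""
    Rg=Ro.from_euler("xyz",[179.5,-2.5,17.8],degrees=True);pg=np.array([474.0,-11.3,5.5])
    a=np.radians(107.6);d=np.array([np.cos(a),np.sin(a),0]);
    q=Rg.inv().apply(np.array([474,-11.3,24])+d*76-pg); dt=Rg.inv().apply(d)
    s=sense();R=Ro.from_euler("xyz",s["tcp_rot"],degrees=True)
    m=R.apply(q)+s["tool_pos"];v=R.apply(dt)
    u=np.array([np.cos(np.radians(98.68)),np.sin(np.radians(98.68)),0]);tip=np.array([489.45,257,100])
    r=m-tip;perp=np.array([-u[1],u[0],0])
    print("t",round(s["time"],2),"tcp",np.round(s["tool_pos"],1),np.round(s["tcp_rot"],2),"F",np.round(s["ft_force"],1),"gap",round(s["finger_gap"],1))
    print("mouth",np.round(m,1),"dir yaw",np.degrees(np.arctan2(v[1],v[0])),"elev",np.degrees(np.arcsin(v[2])),"along past tip",round(r@u,1),"lateral(+ = -x)",round(r@perp,1),"dz",round(r[2],1))
E
python3 - <<'E'
from h import *
bar()
E
```

```text
t 19.28 tcp [505.7 141.6  86.4] [179.89  -2.94   8.76] F [ 0.5  0.2 -1.3] gap 39.8
mouth [494.3 216.6 105.4] dir yaw 98.58389985281988 elev 0.38811309022740703 along past tip -40.6 lateral(+ = -x) 1.3 dz 5.4
```

```bash
python3 -m pendant '[[[0.06,-0.2,0.14,0],[0.06,-0.3,0.13,0],[0,-0.4,0,0],[0,-0.4,0,0],[0,-0.2,0,0],[0,0,0,0],[0,0,0,0],[0,0,0,0],[0,0,0,0],[0,0,0,0]]]' -1 40
python3 - <<'E'
from h import *
bar()
cv2.imwrite("pics/w11.png",snapshot("wrist")[:,:,::-1])
for n in ("scene",):
  im=snapshot(n);x,y=((370,150) if n=="scene" else (190,90));cv2.imwrite(f"pics/{n}11.png",cv2.resize(im[y:y+120,x:x+150,::-1],None,fx=5,fy=5,interpolation=cv2.INTER_CUBIC))
E
```

```text
time: 20.12
tool_pos: [503.3, 175.5, 80.5]
tcp_rot: [179.9, -2.9, 8.8]
ft_force: [0.7, -0.8, 0.3]
finger_gap: 39.9
t 20.12 tcp [503.3 175.5  80.5] [179.89  -2.94   8.82] F [ 0.7 -0.8  0.3] gap 39.9
mouth [491.8 250.5  99.6] dir yaw 98.63546844292009 elev 0.39238959316529437 along past tip -6.8 lateral(+ = -x) -1.4 dz -0.4
```

View pics/w11.png

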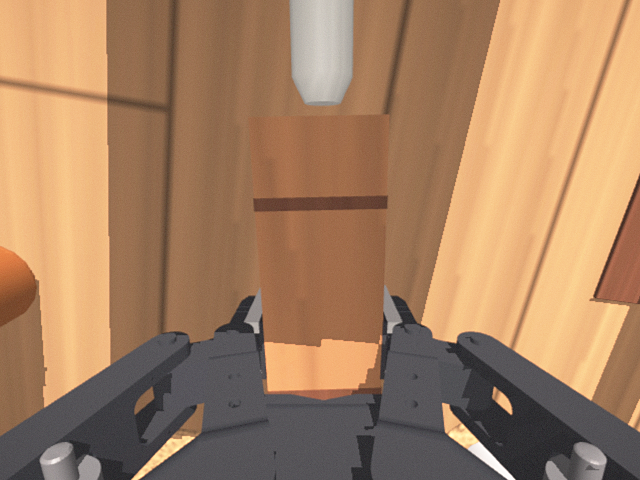

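View pics/scene11.png

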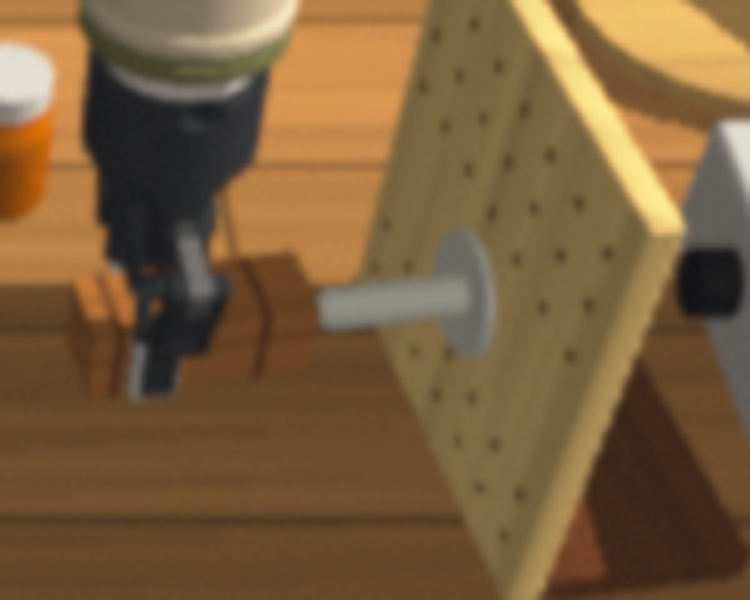

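```bash
python3 -m pendant '[[[0,-0.1,0,0],[0,-0.15,0,0],[0,-0.15,0,0],[0,-0.15,0,0],[0,-0.15,0,0],[0,-0.15,0,0],[0,-0.15,0,0],[0,-0.15,0,0],[0,-0.15,0,0],[0,0,0,0]]]' -1 40
python3 - <<'E'
from h import *
bar()
cv2.imwrite("pics/w12.png",snapshot("wrist")[:,:,::-1])
E
```

```text
time: 21.05
tool_pos: [499.1, 203.7, 80.6]
tcp_rot: [179.9, -3.0, 8.7]
ft_force: [0.4, -0.2, -1.0]
finger_gap: 39.9
t 21.05 tcp [499.1 203.7  80.6] [179.91  -2.96   8.75] F [ 0.4 -0.2 -1. ] gap 39.9
mouth [487.7 278.7  99.7] dir yaw 98.5692504083522 elev 0.408281185960519 along past tip 21.7 lateral(+ = -x) -1.5 dz -0.3
```

View pics/w12.png

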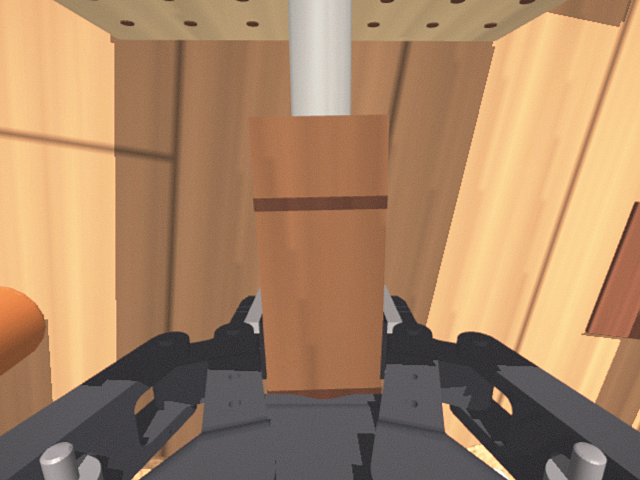

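```bash
python3 -m pendant '[[[0,-0.12,0,0],[0,-0.12,0,0],[0,-0.12,0,0],[0,-0.12,0,0],[0,-0.1,0,0],[0,-0.06,0,0],[0,-0.05,0,0],[0,-0.05,0,0],[0,-0.05,0,0],[0,-0.05,0,0]]]' -1 40
python3 - <<'E'
from h import *
bar()
E
```

```text
time: 21.93
tool_pos: [496.4, 221.4, 80.5]
tcp_rot: [179.9, -3.0, 8.7]
ft_force: [-0.7, 0.2, -0.8]
finger_gap: 39.7
t 21.93 tcp [496.4 221.4  80.5] [179.88  -2.95   8.73] F [-0.7  0.2 -0.8] gap 39.7
mouth [485.  296.4  99.5] dir yaw 98.55352447434473 elev 0.38477698732296 along past tip 39.7 lateral(+ = -x) -1.5 dz -0.5
```

```bash
python3 -m pendant '[[[0,-0.06,0,0],[0,-0.06,0,0],[0,-0.06,0,0],[0,-0.06,0,0],[0,-0.06,0,0],[0,-0.06,0,0],[0,-0.06,0,0],[0,-0.06,0,0],[0,-0.06,0,0],[0,-0.06,0,0]]]' -1 40
python3 - <<'E'
from h import *
bar()
cv2.imwrite("pics/w13.png",snapshot("wrist")[:,:,::-1])
E
```

```text
time: 22.77
tool_pos: [496.2, 222.2, 81.0]
tcp_rot: [178.8, -2.8, 8.6]
ft_force: [-0.5, -6.7, 1.8]
finger_gap: 40.0
t 22.77 tcp [496.2 222.2  81. ] [178.76  -2.78   8.59] F [-0.5 -6.7  1.8] gap 40.0
mouth [485.  297.6  98.5] dir yaw 98.35413521891368 elev -0.7399176317952205 along past tip 40.8 lateral(+ = -x) -1.7 dz -1.5
```

View pics/w13.png

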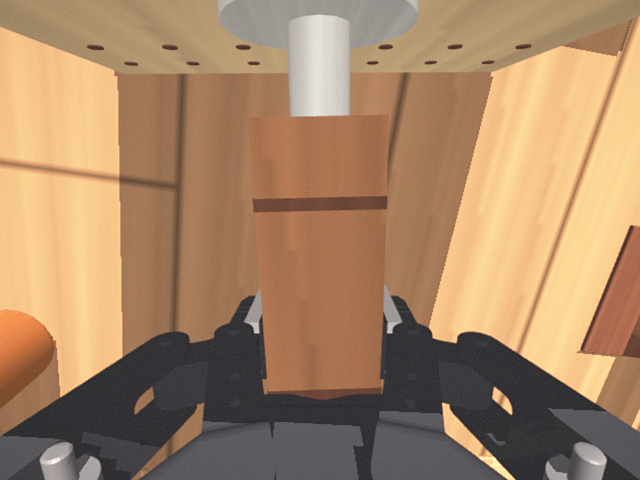

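```bash
python3 -m pendant '[[[0,-0.09,-0.02,0],[0,-0.09,0,0],[0,-0.1,0,0],[0,-0.1,0,0],[0,-0.1,0,0],[0,-0.1,0,0],[0,-0.1,0,0],[0,-0.1,0,0],[0,-0.1,0,0],[0,-0.1,0,0]]]' -1 40
python3 - <<'E'
from h import *
bar()
cv2.imwrite("pics/w14.png",snapshot("wrist")[:,:,::-1])
im=snapshot("scene");cv2.imwrite(f"pics/scene14.png",cv2.resize(im[150:270,370:520,::-1],None,fx=5,fy=5,interpolation=cv2.INTER_CUBIC))
E
```

```text
time: 23.65
tool_pos: [496.0, 221.6, 82.0]
tcp_rot: [176.8, -2.5, 8.3]
ft_force: [-1.8, -11.7, 4.4]
finger_gap: 39.9
t 23.65 tcp [496.  221.6  82. ] [176.81  -2.46   8.27] F [ -1.8 -11.7   4.4] gap 39.9
mouth [485.4 297.6  97. ] dir yaw 97.95524559892016 elev -2.689800668681078 along past tip 40.8 lateral(+ = -x) -2.1 dz -3.0
```

View pics/scene14.png

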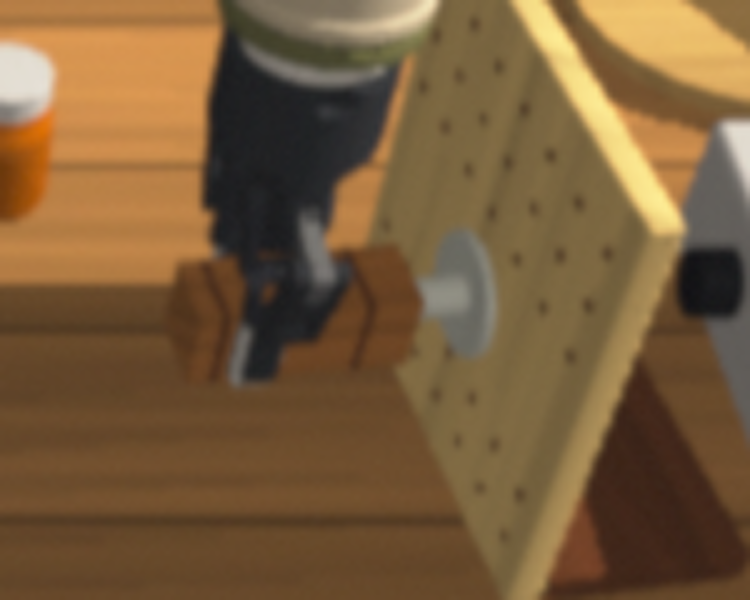

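View pics/w14.png

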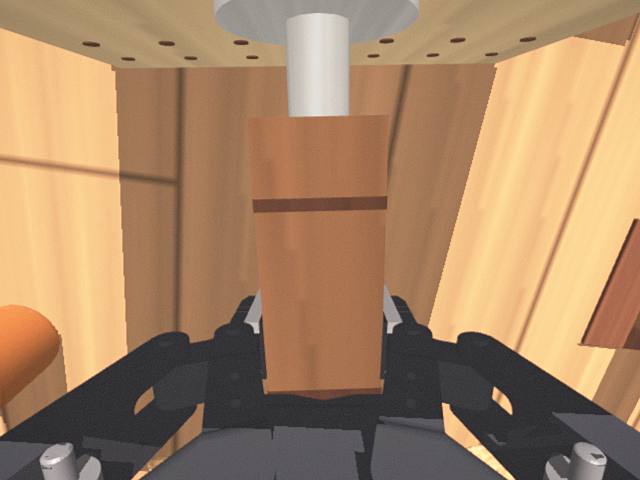

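```bash
python3 -m pendant '[[[0,0.1,0,0],[0,0.15,0,0],[0,0.2,0,0],[0,0.2,0,0],[0,0.25,0,0],[0,0.25,0,0],[0,0.25,0,0],[0,0.3,0,0],[0,0.3,0,0],[0,0.3,0,0]]]' -1 40
python3 - <<'E'
from h import *
bar()
E
```

```text
time: 24.58
tool_pos: [502.9, 172.5, 84.8]
tcp_rot: [176.8, -2.5, 8.3]
ft_force: [-0.4, -0.3, -1.5]
finger_gap: 39.8
t 24.58 tcp [502.9 172.5  84.8] [176.84  -2.46   8.3 ] F [-0.4 -0.3 -1.5] gap 39.8
mouth [492.3 248.5  99.7] dir yaw 97.98856672230477 elev -2.656978064587028 along past tip -8.8 lateral(+ = -x) -1.5 dz -0.3
```

```bash
python3 -m pendant '[[[0,0.5,-0.3,0],[0,0.8,-0.3,0],[0,0.9,-0.3,0],[-0.02,0.9,-0.2,0],[-0.02,0.9,0,0],[-0.02,0.9,0,0],[-0.02,0.9,0,0],[-0.02,0.9,0,0],[-0.02,0.9,0,0],[-0.02,0.9,0,0]]]' -1 40
python3 - <<'E'
from h import *
plan(405,-316,115,8)
E
```

```text
time: 25.42
tool_pos: [524.4, -7.1, 122.7]
tcp_rot: [176.8, -2.7, 8.5]
ft_force: [-0.2, -0.7, -1.8]
finger_gap: 39.5
t 25.42 pose [524.4  -7.1 122.7] [176.8  -2.7   8.5] need 16.6 n 17 maxabs 0.85
[[-0.48,0.85,0.05,0.01],[-0.48,0.85,0.05,0.01],[-0.48,0.85,0.05,0.01],[-0.48,0.85,0.05,0.01],[-0.48,0.85,0.05,0.01],[-0.48,0.85,0.05,0.01],[-0.48,0.85,0.05,0.01],[-0.48,0.85,0.05,0.01],[-0.48,0.85,0.05,0.01],[-0.48,0.85,0.05,0.01]]
[[-0.48,0.85,0.05,0.01],[-0.48,0.85,0.05,0.01],[-0.48,0.85,0.05,0.01],[-0.48,0.85,0.05,0.01],[-0.48,0.85,0.05,0.01],[-0.48,0.85,0.05,0.01],[-0.48,0.85,0.05,0.01]]
```

```bash
python3 -m pendant '[[[-0.48,0.85,0.05,0],[-0.48,0.85,0.05,0],[-0.48,0.85,0.05,0],[-0.48,0.85,0.05,0],[-0.48,0.85,0.05,0],[-0.48,0.85,0.05,0],[-0.48,0.85,0.05,0],[-0.48,0.85,0.05,0],[-0.48,0.85,0.05,0],[-0.48,0.85,0.05,0]]]' -1 40
python3 -m pendant '[[[-0.48,0.8,0,0],[-0.48,0.8,0,0],[-0.45,0.8,0,0],[-0.4,0.7,0,0],[-0.3,0.5,0,0],[0,0.2,0,0],[0,0,0,0],[0,0,0,0],[0,0,0,0],[0,0,0,0]]]' -1 40
python3 - <<'E'
from h import *
plan(405,-316,115,8)
cv2.imwrite("pics/w15.png",snapshot("wrist")[:,:,::-1])
cv2.imwrite("pics/side15.png",snapshot("side")[:,:,::-1])
E
```

```text
time: 26.25
tool_pos: [451.4, -205.8, 125.4]
tcp_rot: [176.5, -3.1, 8.4]
ft_force: [-0.4, -0.6, -1.9]
finger_gap: 39.9
time: 27.08
tool_pos: [414.6, -298.3, 133.0]
tcp_rot: [176.2, -3.2, 8.0]
ft_force: [0.1, -0.3, -1.3]
finger_gap: 39.8
t 27.08 pose [ 414.6 -298.3  133. ] [176.2  -3.2   8. ] need 1.4 n 2 maxabs 0.46
[[-0.33,0.37,0.46,0.01],[-0.33,0.37,0.46,0.01]]
```

View pics/w15.png

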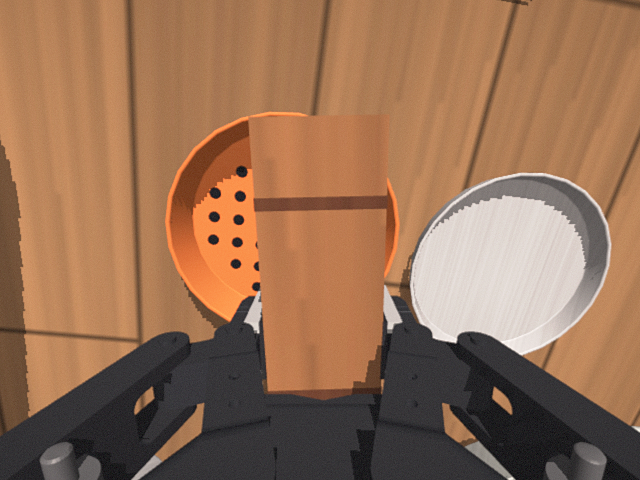

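View pics/side15.png

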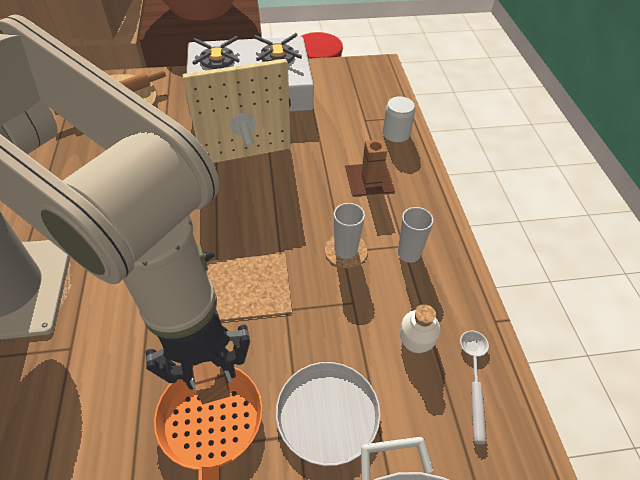

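```bash
python3 - <<'E'
from h import *
pos=np.array([414.6,-298.3,133.0]);rot=[176.2,-3.2,8.0]
for p in [(167,222),(398,222),(280,112),(283,222)]: print(wz(p,30,pos,rot))
E
```

```text
[ 309.10253696 -302.18446437   30.        ]
[ 474.22949508 -281.49406696   30.        ]
[ 380.87673304 -218.21893513   30.        ]
[ 390.42574644 -291.99467137   30.        ]
```

```bash
python3 - <<'E'
from h import *
plan(397,-321,14,8,9)
E
```

```text
t 27.18 pose [ 414.7 -298.1  132.9] [176.2  -3.2   8.1] need 6.1 n 9 maxabs 0.66
[[-0.15,0.07,0.66,0.0],[-0.15,0.07,0.66,0.0],[-0.15,0.07,0.66,0.0],[-0.15,0.07,0.66,0.0],[-0.15,0.07,0.66,0.0],[-0.15,0.07,0.66,0.0],[-0.15,0.07,0.66,0.0],[-0.15,0.07,0.66,0.0],[-0.15,0.07,0.66,0.0]]
```

```bash
python3 -m pendant '[[[-0.4,0.3,0.2,0],[-0.4,0.2,0.5,0],[-0.2,0.1,0.7,0],[-0.1,0.05,0.7,0],[-0.1,0,0.7,0],[-0.1,0,0.7,0],[0,0,0.6,0],[0,0,0.5,0],[0,0,0.2,0],[0,0,0,0]]]' -1 40
python3 - <<'E'
from h import *
plan(397,-321,9,8,3)
cv2.imwrite("pics/side16.png",cv2.resize(snapshot("side")[320:480,100:400,::-1],None,fx=2.5,fy=2.5))
E
```

```text
time: 28.02
tool_pos: [390.9, -321.9, 26.3]
tcp_rot: [176.2, -3.1, 8.2]
ft_force: [-0.3, 1.2, -1.3]
finger_gap: 39.8
t 28.02 pose [ 390.9 -321.9   26.3] [176.2  -3.1   8.2] need 0.9 n 3 maxabs 0.29
[[0.09,-0.02,0.29,0.02],[0.09,-0.02,0.29,0.02],[0.09,-0.02,0.29,0.02]]
```

View pics/side16.png

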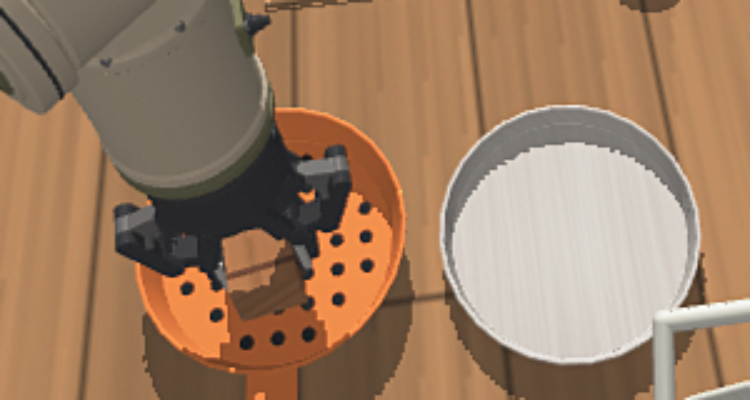

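```bash
python3 -m pendant '[[[0.2,0,0.2,0],[0.15,0,0.2,0],[0.05,0,0.15,0],[0,0,0.12,0],[0,0,0.08,0],[0,0,0.06,0],[0,0,0.05,0],[0,0,0.04,0],[0,0,0,0],[0,0,0,0]]]' -1 40
```

```text
time: 28.9
tool_pos: [403.4, -323.7, 10.8]
tcp_rot: [176.0, -3.3, 8.3]
ft_force: [0.2, 0.4, -0.3]
finger_gap: 39.9
```

```bash
python3 -m pendant '[[[0,0,0.03,0],[0,0,0,0],[0,0,0,0],[0,0,0,0],[0,0,0,0],[0,0,0,0],[0,0,0,0],[0,0,0,0],[0,0,0,0],[0,0,0,0]]]' 0.45 40
python3 -m pendant '[[[0,0,-0.3,0],[0,0,-0.5,0],[0,0,-0.7,0],[0,0,-0.8,0],[0,0,-0.8,0],[0,0,-0.8,0],[0,0,-0.8,0],[0,0,-0.8,0],[0,0,-0.8,0],[0,0,0,0]]]' 0.45 40
python3 - <<'E'
from h import *
s=sense();print(s["tool_pos"],s["tcp_rot"])
cv2.imwrite("pics/w17.png",snapshot("wrist")[:,:,::-1])
cv2.imwrite("pics/side17.png",snapshot("side")[:,:,::-1])
cv2.imwrite("pics/scene17.png",snapshot("scene")[:,:,::-1])
E
```

```text
time: 29.73
tool_pos: [404.1, -324.5, 11.3]
tcp_rot: [175.9, -3.4, 8.3]
ft_force: [0.1, 0.7, 0.6]
finger_gap: 62.0
time: 30.57
tool_pos: [394.3, -315.4, 149.2]
tcp_rot: [175.8, -3.4, 8.3]
ft_force: [0.7, -0.8, -0.5]
finger_gap: 62.2
[ 394.29253164 -315.38655666  149.23413685] [175.82346028  -3.39557974   8.31203782]
```

View pics/w17.png

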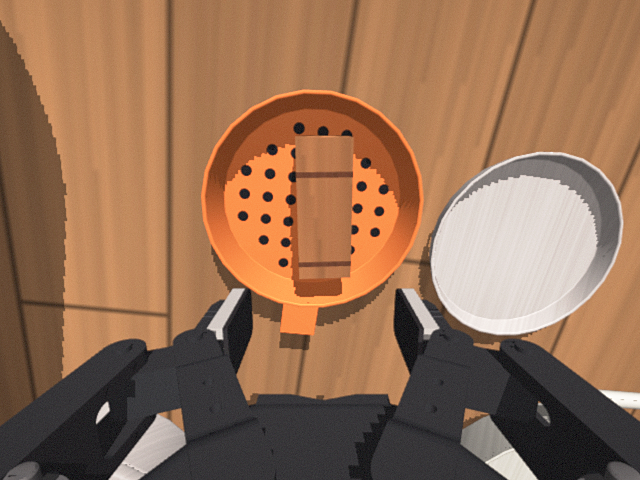

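View pics/side17.png

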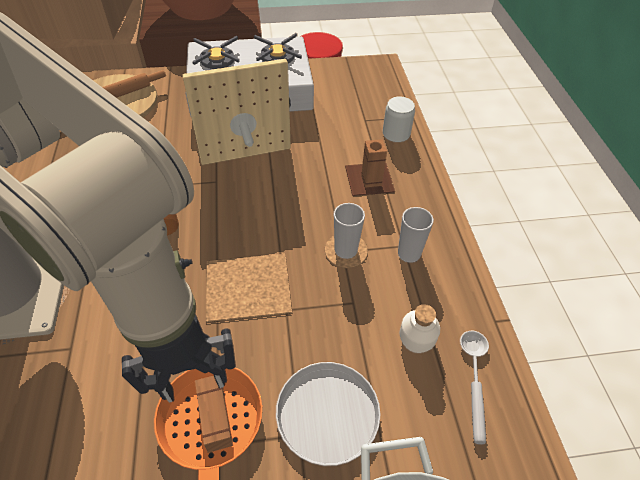

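View pics/scene17.png

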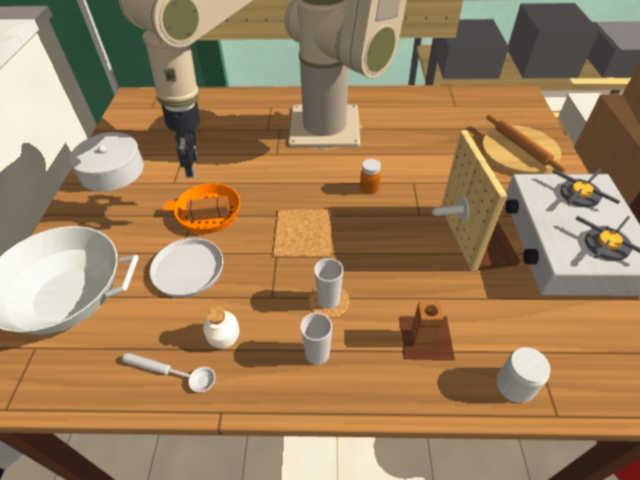

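The grip lies centred in the sieve (wrist picture: bar at (323,207), sieve centre near (313,197)). The glass stands on the coaster (scene (328,285)). The spare grip, second glass and salt pot haven't moved, and the arm is clear of everything.

```bash
python3 - <<'E'
from bench import *
s=sense();print(s["time"],s["qd"].round(2),s["ft_force"].round(1))
print(hand_in())
E
```

```text
30.7167 [ 0.01  1.35  1.27  0.   -0.11 -0.12] [-0.3  0.7  0. ]
the job is handed in; nothing more can be done
None
```

I finished the task and handed it in at about 31 s of the 70 s allowed. No verdict was reported.

- **Glass:** I lifted it away from the tang, stood it upright near the centre of the coaster and let go. The later pictures show it still standing there.
- **Trying the grip:** The tool cannot be tilted, so I tipped the mat grip over with its mouth towards the tang. I then picked it up lying down and slid it on. It stopped firmly about 41 mm past the tang's tip, roughly 28 mm short of the plate. A second gentle push gave about 12 N with no further movement, so it has the short (42 mm) bore.
- **Putting it away:** I took it off and laid it in the orange sieve, where the last wrist picture shows it about centred.
- **Last checks:** In the final pictures the spare grip, the second glass and the salt pot stand where they were, and the arm touches nothing (0.7 N at the wrist).
- **What disagreed:**
  - The scene and side cameras differed by up to about 15 mm, so I relied mostly on the wrist camera near contact.
  - The tool drifted to about 3–4° of tilt during the job, partly from pressing against the stop. It did not affect the fit or the placing.

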